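# Clear the glue-up bench

### The arm

A 7-joint arm with a two-finger parallel gripper is mounted at the origin on the work surface. World frame = base frame: x ahead of the robot, y to its left, z up, the work surface at z = 0. Lengths are in mm, angles in rad, forces in N, time in s.
With the tool pointing down it reaches from about 400 to 875 mm from the base axis. Payload 4.4 kg.
Tool frame: the origin (TCP) lies at the very end of the fingers, on their centre line; the grasp point (between the pads) lies 19 mm behind it; z points along the fingers, y is the line along which they close (so a half turn about z gives the same grasp; the last joint's range is limited). The gripper opens to 85 mm and grips with 20 to 120 N. Pads are 22 mm wide; open, the fingers measure 114 mm over their backs; the gripper's body (76 mm by 85 mm) begins 54 mm behind the grasp point. The pads swing forward as they close: fully open they stand 13 mm farther back than shut.
Start: joints at [-1.314, 0.628, 0.038, 1.517, -0.027, 0.996, -0.02], TCP at [206.171, 616.45, 231.313] pointing down, gripper open.
Joint ranges: [-3.06, 3.06], [-0.37, 2.12], [-1.25, 1.32], [0.18, 2.47], [-1.1, 4.24], [0.23, 1.98], [-2.94, 2.94]. Speed limits (rad/s): [2.57, 2.57, 3.14, 3.14, 3.14, 3.14, 3.14].

### API

Orientations are given as [roll, pitch, yaw] about the fixed x, y, z axes, in that order (R = Rz(yaw) Ry(pitch) Rx(roll)).
In Python, from cell import ctrl gives the robot as it stands.
- The arm moves only by the tool step_arm, never from a script. Its argument "series" is a list that holds one entry, the list of rows, each a list of 7 numbers: the turn, a rotation vector about the tool's x, y, z as a fraction of full scale, then the shift along the tool's x, y, z as a fraction of full scale, then the closure, from 0 (fully open) to 1 (shut). In form: [[[ax, ay, az, tx, ty, tz, gripper], ...]]. A call has 1 to 12 rows; each row shifts and turns the commanded pose from where the row before left it, along the tool's axes as they then stand; what a row does not reach is not made up. Full scale, the value 1, is 150 mm for a shift and 45 degrees for a turn. A row lasts 1/10 s, in which the tool goes at most 50 mm and 8.59 degrees, less where a joint would pass 70% of its speed; a pose out of reach is approached as far as the arm can. A call with a number of a shift or a turn outside -1 to 1 is refused whole. A call with a gripper value outside its range is refused whole. The fingers move at their own pace and stop on an object; the grip force is fixed at half the most. Time passes only in rows, so rows that do not move let the fingers close. It gives the time, the measured TCP pose, the force, the opening and the grip force at its end, in the units of the state.
- ctrl.read_state(): the state, without advancing time (a new reading comes with each control period).
- ctrl.get_image(name): name is "scene" or "top"; returns a dict with "img" (420x560x3 uint8, red, green, blue), "fx", "fy", "cx", "cy" (pixels), "dist" ([k1, k2, p1, p2, k3] as OpenCV has them; the pictures are not rectified), "R" (3x3) and "t" (3): a world point X has camera coordinates R X + t. Camera axes: x right, y down, z forward; pixel columns grow to the right and rows downward; lengths in mm; the calibration is good to about 2 mm. A picture is of the moment at which its call begins. There is no depth.
- ctrl.finish_job(): hands the job in; it is judged then, once.
Trained networks look in a picture, given as the dict that the camera call returned (one of the last four; its "shot" number tells which), for a name from the list of things; names that differ only in an ending like _2 or _b are one class to them, and where a whole thing is asked for, a point or a joint stands for the part that bears it (a point fixed in the world has none). Each returns a list of dicts, best first, with "score" (0 to 1); they miss things now and then, are a little off and sometimes report something else, mostly with a low value. They report only what shows in the picture. A call takes as long as a camera call.
- ctrl.recognise(picture, thing): "centre" ([column, row] in pixels, amid what is visible of it).
The state is a dict: "clock": time; "qpos": joint angles; "qd": joint speeds; "tau": joint torques, N m; "eef_pos": TCP position; "tool_rot": TCP orientation; "force": force on the tool from outside, world axes, zero at the start; "torque": the same for the moment, N m; "width": finger opening in mm; "gripper_force": force on a finger pad.
Only numpy, scipy, OpenCV 4.12 (cv2) and the standard library are available. Lean on these libraries where they do the work, as an engineer would, in place of code of your own. Each camera call takes 0.05 s, during which the arm holds its last target. There are 200 camera calls.

### The job

Glue-up is over, so clear the bench: turn every rinsed glue pot over so that it stands mouth-down, flat on the floor of the drip tray, and hang every pair of ear defenders over the rail by its headband, one cup on each side of the bar. Leave the jar, the glue bottle and the tin where they stand.

Things in the scene. Friction and masses are not known exactly. Their poses are not given: they have to be found in the camera images.
- tray_floor (a point): Drip tray, grey plastic, fixed to the bench, 170 mm (x) by 340 mm (y) outside, 162 x 332 mm inside; rim 14 mm above the bench, 10 mm above the tray's floor. The point is the centre of its floor, 4 mm above the bench; z is up, y runs along its length.
- rail_bar (a point): Ear-defender rail, fixed: a round steel bar 18 mm in diameter running along y between two wooden uprights (36 mm in x, 22 mm in y, 178 mm high). The point is the middle of the bar's TOP line, 157 mm above the bench; z is up, y runs along the bar, and 304 mm of bar is free between the uprights.
- rail: The same rail; origin on the bench under the middle of the bar, axes as for the bar.
- pot1_mid (a point): Square glue pot, red plastic, 56 x 56 mm outside and 72 mm tall, corners bevelled by 9 mm, straight 3 mm walls, closed base 4 mm thick, open mouth with a thin lip (2 mm proud, looks only), about 100 g. The point is its centre, half-way up. +z points from base to mouth; x and y are square to the side faces. It starts mouth-up on the bench in front of the tray, and stays put when laid on a side. May be absent.
- pot2_mid (a point): Square glue pot, blue plastic, 56 x 56 mm outside and 72 mm tall, corners bevelled by 9 mm, straight 3 mm walls, closed base 4 mm thick, open mouth with a thin lip (2 mm proud, looks only), about 100 g. The point is its centre, half-way up. +z points from base to mouth; x and y are square to the side faces. It starts mouth-up on the bench in front of the tray, and stays put when laid on a side. May be absent.
- pot3_mid (a point): Square glue pot, white plastic, 56 x 56 mm outside and 72 mm tall, corners bevelled by 9 mm, straight 3 mm walls, closed base 4 mm thick, open mouth with a thin lip (2 mm proud, looks only), about 100 g. The point is its centre, half-way up. +z points from base to mouth; x and y are square to the side faces. It starts mouth-up on the bench in front of the tray, and stays put when laid on a side. May be absent.
- ear1_crown (a point): Ear defenders, rigid, black headband and orange cups, 150 mm wide, 64 mm deep, 150 mm high, about 240 g. They start standing on the bench on their two cups, headband up. The point is the middle of the padded crown of the headband: a straight bar 80 mm long (along x), 28 mm wide (y), 18 mm thick (z); its underside is 9 mm below the point and 132 mm above the cups' lower ends. x runs from cup to cup, z is up; 80 mm is free between the cups.
- ear1: The orange ear defenders; origin midway between the cups at their lower ends, axes as above.
- ear2_crown (a point): Ear defenders, rigid, black headband and green cups, 150 mm wide, 64 mm deep, 150 mm high, about 240 g. They start standing on the bench on their two cups, headband up. The point is the middle of the padded crown of the headband: a straight bar 80 mm long (along x), 28 mm wide (y), 18 mm thick (z); its underside is 9 mm below the point and 132 mm above the cups' lower ends. x runs from cup to cup, z is up; 80 mm is free between the cups.
- ear2: The green ear defenders; origin midway between the cups at their lower ends, axes as above.
- jar_mid (a point): Clear screw jar with a red lid, 64 mm across, 100 mm tall. A bystander, on the bench beyond the work. The point is its centre.
- glue_mid (a point): Yellow glue bottle, 60 mm across, 170 mm tall. A bystander, on the bench beyond the work. The point is its centre.
- tin_mid (a point): Steel tin, 84 mm across, 100 mm tall. A bystander, on the bench beyond the work. The point is its centre.

How it is judged (in metres and radians):
At the end, for the whole second after the job is handed in: Pots: mouth-down within 8 deg, centre 30-42 mm over the tray floor and within 60 mm (x) and 145 mm (y) of its middle. Ear defenders: crown on the bar (underside within 7 mm), within 35 mm of it sideways and 125 mm of its middle, tilt and skew under 0.4 rad. Ear defenders at rest (angle between each of pot1_mid, pot2_mid, pot3_mid's own z axis and vertical above 3 rad and x of pot1_mid in the frame of tray_floor between -0.06 and 0.06 m and y of pot1_mid in the frame of tray_floor between -0.145 and 0.145 m and z of pot1_mid in the frame of tray_floor between 0.03 and 0.042 m and x of pot2_mid in the frame of tray_floor between -0.06 and 0.06 m and y of pot2_mid in the frame of tray_floor between -0.145 and 0.145 m and z of pot2_mid in the frame of tray_floor between 0.03 and 0.042 m and x of pot3_mid in the frame of tray_floor between -0.06 and 0.06 m and y of pot3_mid in the frame of tray_floor between -0.145 and 0.145 m and z of pot3_mid in the frame of tray_floor between 0.03 and 0.042 m and x of ear1_crown in the frame of rail_bar between -0.035 and 0.035 m and y of ear1_crown in the frame of rail_bar between -0.125 and 0.125 m and z of ear1_crown in the frame of rail_bar between 0.002 and 0.018 m and angle between each of ear1_crown, ear2_crown's own z axis and vertical below 0.4 rad and angle between the y axis of each of ear1_crown, ear2_crown and the y axis of rail_bar, either way round below 0.4 rad and linear speed of each of ear1, ear2 below 0.05 m/s and contact force between each of ear1, ear2 and rail above 0.5 N and x of ear2_crown in the frame of rail_bar between -0.035 and 0.035 m and y of ear2_crown in the frame of rail_bar between -0.125 and 0.125 m and z of ear2_crown in the frame of rail_bar between 0.002 and 0.018 m); the robot touches nothing.
It fails at once if a bystander is shifted more than 30 mm or tipped over (distance of any of jar_mid, glue_mid, tin_mid from where it was at the start of the episode above 0.03 m or angle between any of jar_mid, glue_mid, tin_mid's own z axis and vertical above 0.5 rad).
Of pot1, pot2, pot3 only 2 to 3 are there at a start; the rules pass over those that are not, and their reading is None.
At some moment in a run one of pot1, pot2, pot3 may be knocked a few centimetres aside while the robot is not near it.
It also fails if it takes over 210 s, if anything falls off the work surface, if the arm or the gripper's body presses on something with over 40 N, if the wrist force passes 120 N, or if a joint passes its speed limit or range.

## Working session

There is one attempt and no reset: what is moved stays moved. The work goes in short steps, Python scripts to look and compute and a tool call to move; the robot and the scene stay as the last step left them, time stands still between calls to the robot, and variables do not carry over. Pictures are saved under pics/ and viewed, at most 14 in all, crops included, and the job is handed in when it is done.

Besides the shell and the picture viewer there is one more tool, called after "Request:" by a JSON object that holds its "method" and its "body", one argument or row to a line. step_arm: Moves the arm, as the interface text tells. Shift numbers are shares of 150 mm and turn numbers shares of 45 degrees, none past 1 either way. Its arguments: {"type":"object","properties":{"series":{"type":"array","items":{"type":"array","items":{"type":"array","items":{"type":"number","minimum":-1,"maximum":1}}}}},"required":["series"]}

```bash
mkdir -p pics; cat > h.py <<'E'
import numpy as np,cv2
from cell import ctrl
def save(p,n): cv2.imwrite(f'pics/{n}.png',cv2.cvtColor(p['img'],cv2.COLOR_RGB2BGR))
def ray(p,uv):
    K=np.array([[p['fx'],0,p['cx']],[0,p['fy'],p['cy']],[0,0,1.]])
    n=cv2.undistortPoints(np.array([[uv]],float),K,np.array(p['dist'],float))[0,0]
    R=np.array(p['R']);t=np.array(p['t']);d=R.T@np.array([n[0],n[1],1]);return -R.T@t,d/np.linalg.norm(d)
def atz(p,uv,z):
    c,d=ray(p,uv);return c+d*(z-c[2])/d[2]
def tri(rs):
    A=sum(np.eye(3)-np.outer(d,d) for c,d in rs);b=sum((np.eye(3)-np.outer(d,d))@c for c,d in rs)
    x=np.linalg.solve(A,b);return x,max(np.linalg.norm((np.eye(3)-np.outer(d,d))@(x-c)) for c,d in rs)
def proj(p,X):
    K=np.array([[p['fx'],0,p['cx']],[0,p['fy'],p['cy']],[0,0,1.]])
    return cv2.projectPoints(np.array(X,float).reshape(-1,1,3),cv2.Rodrigues(np.array(p['R'],float))[0],np.array(p['t'],float),K,np.array(p['dist'],float))[0][:,0]
E
python3 - <<'E'
from h import *
a=ctrl.get_image('scene');b=ctrl.get_image('top')
save(a,'s0');save(b,'t0')
for n in 'tray_floor rail_bar rail pot1_mid pot2_mid pot3_mid ear1_crown ear2_crown ear1 ear2 jar_mid glue_mid tin_mid'.split():
    ra=ctrl.recognise(a,n);rb=ctrl.recognise(b,n)
    print(n,[(np.round(r['centre']).tolist(),round(r['score'],2)) for r in ra[:3]],[(np.round(r['centre']).tolist(),round(r['score'],2)) for r in rb[:3]])
    if ra and rb:
        x,e=tri([ray(a,ra[0]['centre']),ray(b,rb[0]['centre'])]);print('   ',x.round(),round(e,1))
for p in(a,b):print((-np.array(p['R']).T@p['t']).round(),np.round(p['R'],2).tolist(),p['fx'])
s=ctrl.read_state();print(s['clock'],s['eef_pos'],s['tool_rot'],s['width'])
E
```

```text
tray_floor [([342.0, 344.0], 0.87), ([435.0, 344.0], 0.35)] [([211.0, 149.0], 0.68), ([184.0, 217.0], 0.64)]
    [696. 232.  81.] 97.4
rail_bar [([254.0, 184.0], 0.84)] [([376.0, 216.0], 0.73)]
    [ 584. -255.   48.] 23.5
rail [([254.0, 184.0], 0.93)] [([379.0, 211.0], 0.87)]
    [ 589. -256.   53.] 30.8
pot1_mid [([390.0, 289.0], 0.71), ([361.0, 260.0], 0.28), ([280.0, 159.0], 0.28)] [([184.0, 274.0], 0.68)]
    [450. 222.  49.] 5.1
pot2_mid [([435.0, 345.0], 0.82)] [([133.0, 272.0], 0.67), ([392.0, 280.0], 0.3)]
    [451. 361.  37.] 2.6
pot3_mid [([359.0, 259.0], 0.75)] [([230.0, 272.0], 0.58), ([376.0, 213.0], 0.34)]
    [453. 107.  31.] 1.0
ear1_crown [([282.0, 158.0], 0.72)] [([390.0, 279.0], 0.93)]
    [ 446. -300.   61.] 3.6
ear2_crown [([313.0, 194.0], 0.69), ([435.0, 345.0], 0.63)] [([340.0, 147.0], 0.69), ([321.0, 271.0], 0.6), ([390.0, 279.0], 0.23)]
    [639. -51. 236.] 131.0
ear1 [([282.0, 159.0], 0.93), ([307.0, 194.0], 0.77)] [([321.0, 270.0], 0.71)]
    [ 499. -129.  172.] 36.0
ear2 [([282.0, 159.0], 0.93), ([307.0, 194.0], 0.77)] [([321.0, 270.0], 0.71)]
    [ 499. -129.  172.] 36.0
jar_mid [([223.0, 264.0], 0.6)] [([276.0, 160.0], 0.59)]
    [745.  -5.  39.] 2.1
glue_mid [([183.0, 210.0], 0.64), ([283.0, 156.0], 0.38)] [([342.0, 148.0], 0.81)]
    [ 777. -174.   77.] 1.5
tin_mid [([235.0, 323.0], 0.69)] [([211.0, 148.0], 0.9)]
    [777. 165.  53.] 2.6
[932. 637. 744.] [[-0.9, 0.44, 0.02], [0.27, 0.59, -0.76], [-0.35, -0.68, -0.65]] 431.1577533188375
[ 502.   -9. 1169.] [[0.02, -1.0, 0.01], [-0.99, -0.02, -0.11], [0.11, -0.01, -0.99]] 436.8936389102148
1.4 [206.17864287 616.43914038 231.31795493] [ 3.14159229e+00 -2.13698389e-05  2.81875069e+00] 85.4777769298949
```

View pics/s0.png

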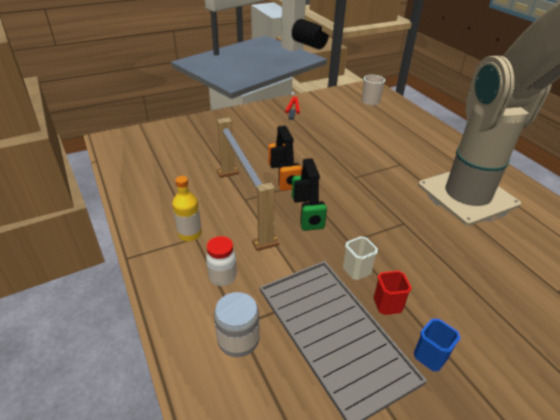

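View pics/t0.png

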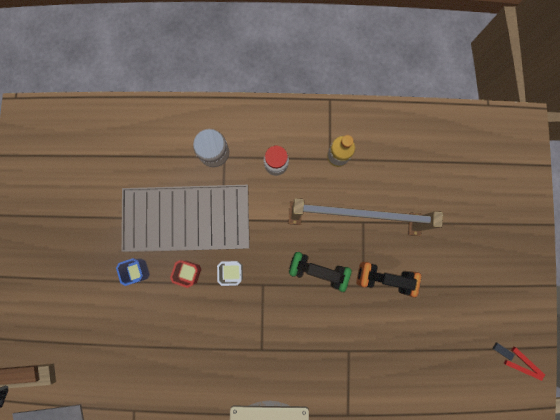

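```bash
cat >> h.py <<'E'
from scipy.optimize import minimize
def cmask(p,n):
    h=cv2.cvtColor(p['img'],cv2.COLOR_RGB2HSV).astype(int);H,S,V=h[...,0],h[...,1],h[...,2]
    m={'red':((H<6)|(H>174))&(S>170)&(V>70),'blue':(H>105)&(H<125)&(S>130)&(V>60),'white':(S<45)&(V>165),
       'green':(H>55)&(H<85)&(S>120)&(V>40),'orange':(H>7)&(H<16)&(S>215)&(V>150),'black':(V<45)}[n]
    return m.astype(np.uint8)
def near(m,uv,r=32):
    k=np.zeros_like(m);cv2.circle(k,tuple(int(v) for v in uv),r,1,-1);return m&k
def potpts(x,y,yaw,z0=0):
    a,b=28,19
    o=np.array([[a,b],[b,a],[-b,a],[-a,b],[-a,-b],[-b,-a],[b,-a],[a,-b]],float)
    c,s=np.cos(yaw),np.sin(yaw);o=o@np.array([[c,s],[-s,c]])+[x,y]
    return np.vstack([np.c_[o,np.full(8,z)] for z in(z0,z0+72)])
def hullm(p,P):
    u=cv2.convexHull(proj(p,P).astype(np.float32));m=np.zeros(p['img'].shape[:2],np.uint8)
    cv2.fillConvexPoly(m,np.round(u*16).astype(np.int32),1,cv2.LINE_AA,4);return m
def fitpot(ps,col,x0,free_z=True):
    M=[]
    for p in ps:
        m=near(cmask(p,col),proj(p,[x0[0],x0[1],36])[0],38);u=cv2.convexHull(cv2.findNonZero(m));q=np.zeros_like(m);cv2.fillConvexPoly(q,u,1);M.append(q)
    def f(v):
        P=potpts(v[0],v[1],v[2],v[3] if free_z else 0)
        return -sum((lambda h:(h&m).sum()/(h|m).sum())(hullm(p,P)) for p,m in zip(ps,M))/len(ps)
    best=None
    for yw in np.deg2rad([-30,0,30]):
        s=np.array([[0,0,0,0],[12,0,0,0],[0,12,0,0],[0,0,.4,0],[0,0,0,10.]])+[*x0[:2],yw,0]
        r=minimize(f,s[0],method='Nelder-Mead',options=dict(initial_simplex=s,maxiter=160))
        if best is None or r.fun<best.fun:best=r
    return best.x,-best.fun
E
python3 - <<'E'
from h import *
a=ctrl.get_image('scene');b=ctrl.get_image('top')
for c,x in(('red',(450,222)),('blue',(451,361)),('white',(453,107))):
    v,s=fitpot([a,b],c,x);print(c,v[:2].round(1),np.rad2deg(v[2]).round(1),'z',v[3].round(1),'iou',round(s,2))
A=b['img'][170:310,90:450];B=a['img'][90:260,180:360]
for n,m in(('t1',cv2.resize(A[:, 170:],None,fx=4,fy=4,interpolation=2)),('s1',cv2.resize(B,None,fx=3.5,fy=3.5,interpolation=2))): save({'img':m},n)
for p in(a,b):
  for c in('green','orange'):
    n,l,st,ce=cv2.connectedComponentsWithStats(cmask(p,c));o=[(st[i,4],ce[i].round(1).tolist()) for i in range(1,n) if st[i,4]>12];print(c,sorted(o)[::-1][:5])
g=[[122.5,187.5],[247,185.5],[249,248.5],[122.5,251]]
print('tray',[atz(b,u,14)[:2].round().tolist() for u in g])
print('rail',[atz(b,u,178)[:2].round().tolist() for u in([299,206],[437,219])])
E
```

```text
red [449.4 219.8] 75.4 z 0.2 iou 0.49
blue [451.5 360.4] 20.2 z 3.9 iou 0.84
white [452.5 107.4] 2.9 z 13.8 iou 0.69
green [(np.int32(485), [312.9, 215.6]), (np.int32(69), [295.3, 181.2])]
orange [(np.int32(104), [289.6, 171.5]), (np.int32(28), [180.3, 183.3])]
green [(np.int32(150), [295.2, 263.0]), (np.int32(127), [345.1, 279.6])]
orange []
tray [[672.0, 409.0], [683.0, 72.0], [515.0, 62.0], [501.0, 400.0]]
rail [[612.0, -60.0], [587.0, -381.0]]
```

View pics/t1.png

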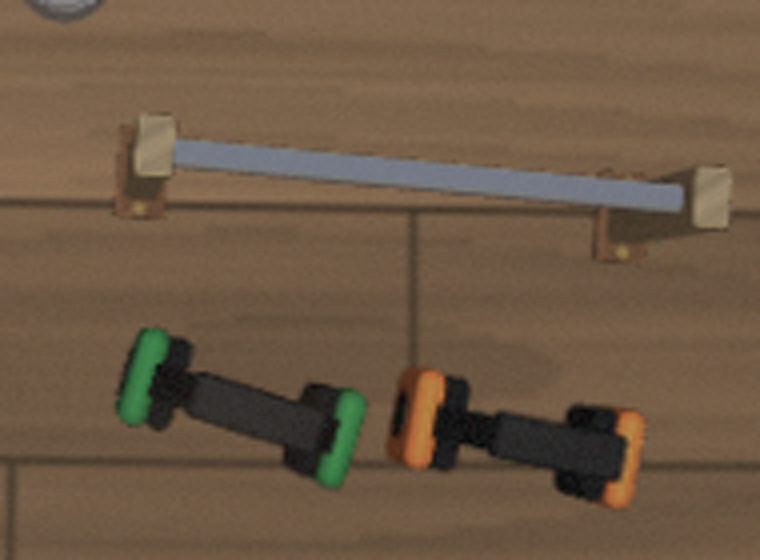

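View pics/s1.png

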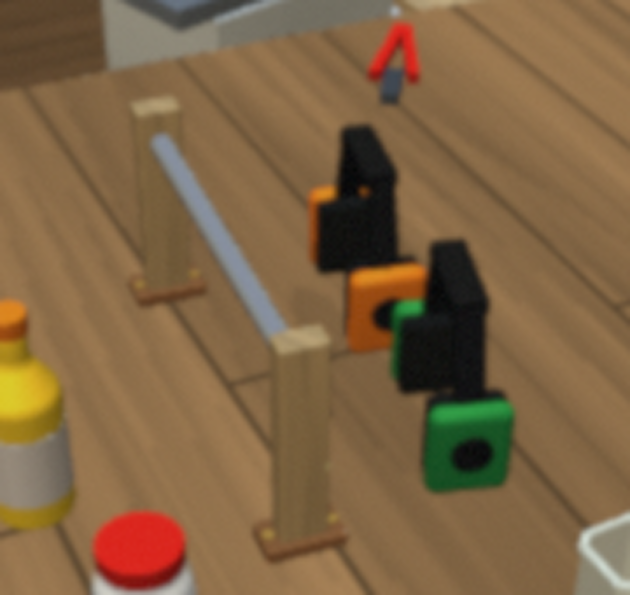

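Request:
{"method": "step_arm", "body": {
  "series": [
    [[0, 0, 0, 0, 0, 0, 0], [0, 0, 0.19, 0, 0, -0.3, 0], [0, 0, 0.19, 0, 0, -0.3, 0]]
  ]
}}

```text
clock: 1.8
eef_pos: [205.9, 615.5, 321.0]
tool_rot: [-3.138, 0.001, 2.514]
force: [0.8, 1.5, -0.0]
width: 85.3
gripper_force: 0.0
```

```bash
python3 - <<'E'
import re
s=open('h.py').read()
s=s.replace("38);u=cv2.convexHull","38);L=cv2.connectedComponentsWithStats(cv2.dilate(m,np.ones((3,3))));m=m&(L[1]==1+np.argmax(L[2][1:,4])).astype(np.uint8);u=cv2.convexHull")
s=s.replace("'white':(S<45)&(V>165)","'white':(S<70)&(V>125)").replace("(S>170)&(V>70)","(S>150)&(V>50)")
open('h.py','w').write(s)
E
python3 - <<'E'
from h import *
a=ctrl.get_image('scene');b=ctrl.get_image('top')
T=lambda u,v:[260+u/4,170+v/4]
S=lambda u,v:[180+u/3.5,90+v/3.5]
for n,t,s in(('green crown',T(258,412),S(463,275)),('orange crown',T(560,447),S(374,158)),('upL',T(153,145),S(301,340)),('upR',T(711,197),S(155,107))):
    x,e=tri([ray(b,t),ray(a,s)]);print(n,x.round(1),round(e,1),'top at z=150',atz(b,t,150).round(1),'178',atz(b,t,178).round(1))
for n,p,q in(('g',T(190,393),T(325,430)),('o',T(495,435),T(625,458)),('gc',T(142,377),T(343,438)),('oc',T(415,418),T(628,458))):
    z=150 if len(n)==1 else 60
    d=atz(b,q,z)-atz(b,p,z);print(n,np.linalg.norm(d).round(),np.rad2deg(np.arctan2(d[1],d[0])).round(1))
for c,x in(('red',(450,222)),('blue',(451,361)),('white',(453,107))):
    v,s=fitpot([a,b],c,x);print(c,v[:2].round(1),np.rad2deg(v[2]).round(1),'z',v[3].round(1),'iou',round(s,2))
r=(a['img'][225:385,230:490],b['img'][175:300,100:260])
P=a['img'].copy()
save({'img':np.vstack([cv2.resize(r[0],(520,320)),cv2.resize(cv2.resize(r[1],None,fx=2.2,fy=2.2),(520,275))])},'c1')
s=ctrl.read_state();print(np.round(s['qpos'],4).tolist())
E
```

```text
green crown [ 457.9 -122.5  140. ] 1.5 top at z=150 [ 459.5 -122.2  150. ] 178 [ 460.7 -119.1  178. ]
orange crown [ 438.1 -302.9  135. ] 2.1 top at z=150 [ 440.8 -299.8  150. ] 178 [ 442.5 -291.8  178. ]
upL [611.9 -58.4 173.3] 0.3 top at z=150 [614.1 -59.4 150. ] 178 [611. -58. 178.]
upR [ 587.5 -385.2  171.7] 0.7 top at z=150 [ 588.7 -393.   150. ] 178 [ 586.3 -382.4  178. ]
g 81.0 -104.5
o 79.0 -99.5
gc 133.0 -106.0
oc 140.0 -100.1
red [449.6 221.4] -16.3 z 1.6 iou 0.93
blue [451.5 360.4] 20.2 z 3.9 iou 0.84
white [456.4 109.1] 6.9 z 5.6 iou 0.48
[-1.3671, 0.5507, 0.1318, 1.3875, -0.0738, 1.1952, -0.2817]
```

Request:
{"method": "step_arm", "body": {
  "series": [
    [[0, 0.19, 0, 0, 0, 0, 0], [0, 0.19, 0, 0, 0, 0, 0], [0, 0.19, 0, 0, 0, 0, 0], [0, 0, 0, 0, 0, 0, 0]]
  ]
}}

```text
clock: 2.3
eef_pos: [214.8, 611.9, 318.7]
tool_rot: [-3.139, -0.445, 2.506]
force: [0.9, -0.7, -0.9]
width: 85.4
gripper_force: 0.0
```

View pics/c1.png

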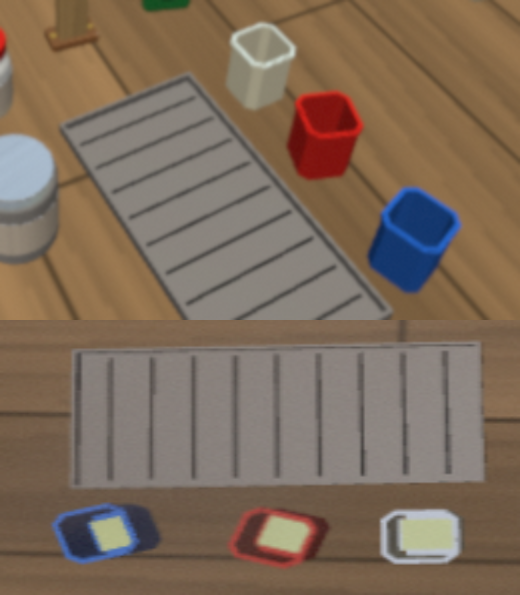

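```bash
python3 - <<'E'
from h import *
s=ctrl.read_state();print(np.round(s['qpos'],4).tolist(),s['eef_pos'],s['tool_rot'])
E
```

```text
[-1.0043, 0.5368, -0.0652, 1.5298, -0.4697, 1.0702, 0.1038] [214.76202469 611.93022664 318.73357247] [-3.13867721 -0.44489327  2.50593033]
```

```bash
cat > k.py <<'E'
import numpy as np
from scipy.spatial.transform import Rotation as R
from scipy.optimize import least_squares
D=[([-1.314,0.628,0.038,1.517,-0.027,0.996,-0.02],[206.17,616.44,231.31],[3.14159,0,2.81875]),
([-1.3671,0.5507,0.1318,1.3875,-0.0738,1.1952,-0.2817],[205.9,615.5,321.0],[-3.138,0.001,2.514]),
([-1.0043,0.5368,-0.0652,1.5298,-0.4697,1.0702,0.1038],[214.76,611.93,318.73],[-3.13868,-0.44489,2.50593])]
def fk(q,p,sg):
    h,l1,l2,l3,b,g=p[:6];r=lambda ax,a:R.from_euler(ax,a)
    A=r('z',b+sg[0]*q[0])*r('y',q[1]);x=np.array([0,0,h])+A.apply([0,0,l1])
    A=A*r('z',sg[1]*q[2])*r('y',q[3]);x=x+A.apply([0,0,l2])
    A=A*r('z',sg[2]*q[4])*r('y',q[5])*r('z',sg[3]*q[6]+g);x=x+A.apply([0,0,l3]);return x,A
if __name__=='__main__':
    import itertools
    o=[]
    for sg in itertools.product([1,-1],repeat=4):
        def f(p):
            e=[]
            for q,x,rt in D:
                X,A=fk(q,p,sg);e+=list(X-x)+list(300*(A*R.from_euler('xyz',rt).inv()).as_rotvec())
            return e
        for b in(0,2.5):
          for g in(0,1.5,3,-1.5):
            s=least_squares(f,[330,400,400,250,b,g]);o.append((s.cost,sg,s.x.round(4).tolist()))
    o.sort(key=lambda t:t[0])
    for t in o[:4]:print(t)
E
python3 k.py
```

```text
(np.float64(36.72138938269094), (-1, -1, -1, -1), [293.1173, 597.9814, 354.5293, 354.5818, -0.045, 1.5286])
(np.float64(36.721389382691264), (-1, -1, -1, -1), [293.1173, 597.9814, 354.5293, 354.5818, -0.045, 1.5286])
(np.float64(36.72138938269137), (-1, -1, -1, -1), [293.1173, 597.9814, 354.5293, 354.5818, -0.045, 1.5286])
(np.float64(36.72138938269145), (-1, -1, -1, -1), [293.1173, 597.9814, 354.5293, 354.5818, -0.045, 1.5286])
```

Request:
{"method": "step_arm", "body": {
  "series": [
    [[0, -0.19, 0, 0, 0, 0, 0], [0, -0.19, 0, 0, 0, 0, 0], [0, -0.19, 0, 0, 0, 0, 0], [0, 0, 0.19, 0, 0, 0, 0], [0, 0, 0.19, 0, 0, 0, 0], [0, 0, 0.19, 0, 0, 0, 0], [0, 0, 0.19, 0, 0, 0, 0], [0, 0, 0.19, 0, 0, 0, 0], [0, 0, 0.19, 0, 0, 0, 0], [0, 0, 0.19, 0, 0, 0, 0], [0, 0, 0.18, 0, 0, 0, 0], [0, 0, 0, 0, 0, 0, 0]]
  ]
}}

```text
clock: 3.5
eef_pos: [205.4, 616.7, 321.1]
tool_rot: [3.14, 0.0, 1.335]
force: [0.5, -0.3, 0.6]
width: 85.3
gripper_force: 0.0
```

```bash
cat > m.py <<'E'
import sys,numpy as np
from cell import ctrl
from scipy.spatial.transform import Rotation as R
def plan(x,y,z,yaw=None,tilt=None):
    s=ctrl.read_state();A=R.from_euler('xyz',s['tool_rot'])
    print('q',np.round(s['qpos'],3).tolist(),'pos',np.round(s['eef_pos'],1).tolist(),'rot',np.round(np.rad2deg(s['tool_rot']),1).tolist(),'f',np.round(s['force'],1).tolist(),'w',round(s['width'],1),'t',s['clock'])
    if yaw is not None:
        B=R.from_euler('xyz',[180,0,yaw],degrees=True)
        v=np.rad2deg((A.inv()*B).as_rotvec());n=int(np.ceil(np.linalg.norm(v)/8.5)) or 1;print('turn: rows',n,'each',(v/45/n).round(4).tolist());A=B
    d=A.inv().apply(np.array([x,y,z])-s['eef_pos']);n=max(1,int(np.ceil(np.linalg.norm(d)/49)));print('then shift total',d.round(1).tolist(),'rows',n,'each',(d/150/n).round(4).tolist())
if __name__=='__main__':plan(*[float(a) for a in sys.argv[1:]])
E
python3 m.py 500 200 320 75.5
```

```text
q [-1.537, 0.584, 0.431, 1.402, -0.248, 1.209, -1.317] pos [205.4, 616.7, 321.1] rot [179.9, 0.0, 76.5] f [0.5, -0.3, 0.6] w 85.3 t 3.5
turn: rows 1 each [0.0016, 0.0006, 0.0225]
then shift total [-329.7, 389.6, 1.1] rows 11 each [-0.1998, 0.2361, 0.0006]
```

Request:
{"method": "step_arm", "body": {
  "series": [
    [[0, 0, 0.0225, -0.2, 0.236, 0, 0], [0, 0, 0, -0.2, 0.236, 0, 0], [0, 0, 0, -0.2, 0.236, 0, 0], [0, 0, 0, -0.2, 0.236, 0, 0], [0, 0, 0, -0.2, 0.236, 0, 0], [0, 0, 0, -0.2, 0.236, 0, 0], [0, 0, 0, -0.2, 0.236, 0, 0], [0, 0, 0, -0.2, 0.236, 0, 0], [0, 0, 0, -0.2, 0.236, 0, 0], [0, 0, 0, -0.2, 0.236, 0, 0], [0, 0, 0, -0.2, 0.236, 0, 0]]
  ]
}}

```text
clock: 4.6
eef_pos: [501.5, 198.4, 321.5]
tool_rot: [3.141, 0.0, 1.322]
force: [0.6, -0.2, -0.2]
width: 85.4
gripper_force: 0.0
```

Request:
{"method": "step_arm", "body": {
  "series": [
    [[0, 0, 0, -0.307, 0.039, 0, 0.4], [0, 0, 0, -0.307, 0.039, 0, 0.4], [0, 0, 0, -0.307, 0.039, 0, 0.4], [0, 0, 0, -0.307, 0.039, 0, 0.4], [0, 0, 0, -0.307, 0.039, 0, 0.4], [0, 0, 0, -0.307, 0.039, 0, 0.4], [0, 0, 0, -0.307, 0.039, 0, 0.4], [0, 0, 0, 0, 0, 0, 0.3]]
  ]
}}

```text
clock: 5.4
eef_pos: [457.7, -130.0, 322.2]
tool_rot: [3.139, 0.004, 1.31]
force: [-0.3, 0.3, -0.7]
width: 59.6
gripper_force: 0.0
```

```bash
python3 m.py 459 -122 200 75.5; python3 - <<'E'
from h import *
a=ctrl.get_image('scene');b=ctrl.get_image('top')
save({'img':np.hstack([cv2.resize(a['img'][60:260,230:360],(390,600)),cv2.resize(b['img'][170:340,270:390],(400,600))])},'g1')
E
```

```text
q [-0.249, 0.314, 0.619, 1.869, -0.207, 1.021, 0.195] pos [457.7, -130.0, 322.2] rot [179.9, 0.2, 75.0] f [-0.3, 0.3, -0.7] w 59.6 t 5.4
turn: rows 1 each [0.0028, 0.0055, -0.0101]
then shift total [8.1, -0.8, 122.2] rows 3 each [0.0179, -0.0017, 0.2715]
```

View pics/g1.png

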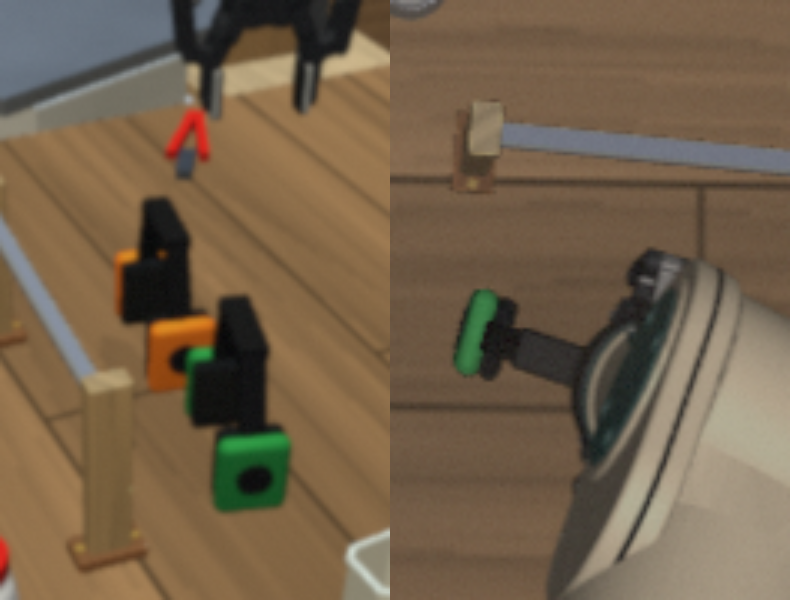

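Request:
{"method": "step_arm", "body": {
  "series": [
    [[0, 0, -0.01, 0.018, 0, 0.272, 0.3], [0, 0, 0, 0.018, 0, 0.272, 0.3], [0, 0, 0, 0.018, 0, 0.272, 0.3], [0, 0, 0, 0, 0, 0.15, 0.3], [0, 0, 0, 0, 0, 0.15, 0.3], [0, 0, 0, 0, 0, 0.13, 0.3], [0, 0, 0, 0, 0, 0, 0.3], [0, 0, 0, 0, 0, 0, 0.3]]
  ]
}}

```text
clock: 6.3
eef_pos: [461.8, -113.5, 134.5]
tool_rot: [-3.141, -0.0, 1.328]
force: [0.8, 0.9, -0.1]
width: 59.8
gripper_force: 0.0
```

```bash
python3 m.py 459 -122 135 75.5; python3 - <<'E'
from h import *
a=ctrl.get_image('scene')
save({'img':cv2.resize(a['img'][110:240,250:370],(560,600),interpolation=2)},'g2')
E
```

```text
q [-0.112, 0.576, 0.432, 2.096, -0.446, 0.558, 0.398] pos [461.8, -113.5, 134.5] rot [-180.0, -0.0, 76.1] f [0.8, 0.9, -0.1] w 59.8 t 6.3
turn: rows 1 each [-0.0007, -0.0005, 0.013]
then shift total [-8.9, -0.6, -0.5] rows 1 each [-0.0592, -0.0038, -0.0033]
```

View pics/g2.png

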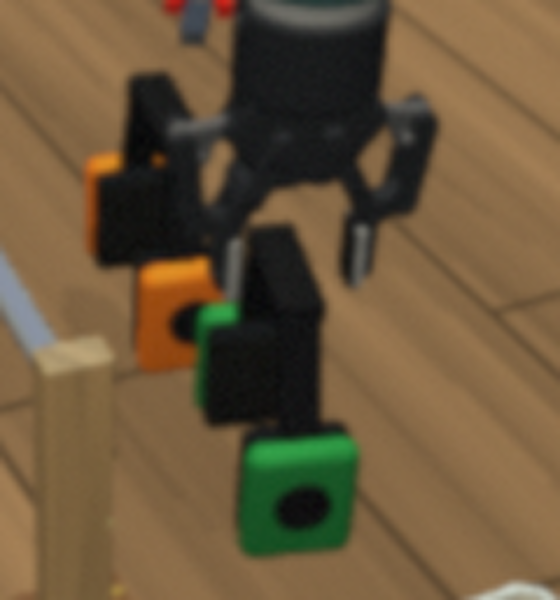

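Request:
{"method": "step_arm", "body": {
  "series": [
    [[0, 0, 0.01, -0.059, 0, 0, 0.3], [0, 0, 0, 0, 0, 0, 1], [0, 0, 0, 0, 0, 0, 1], [0, 0, 0, 0, 0, 0, 1], [0, 0, 0, 0, 0, 0, 1], [0, 0, 0, 0, 0, 0, 1], [0, 0, 0, 0, 0, 0, 1], [0, 0, 0, 0, 0, -0.1, 1], [0, 0, 0, 0, 0, -0.3, 1], [0, 0, 0, 0, 0, -0.3, 1], [0, 0, 0, 0, 0, -0.3, 1], [0, 0, 0, 0, 0, -0.3, 1]]
  ]
}}

```text
clock: 7.55
eef_pos: [458.4, -123.2, 331.1]
tool_rot: [-3.141, -0.0, 1.317]
force: [1.3, 0.7, -2.4]
width: 26.3
gripper_force: 59.8
```

```bash
python3 m.py 599 -156 330 -4.3
```

```text
q [-0.273, 0.306, 0.635, 1.855, -0.208, 1.048, 0.19] pos [458.4, -123.2, 331.1] rot [-180.0, -0.0, 75.4] f [1.3, 0.7, -2.4] w 26.3 t 7.55
turn: rows 10 each [-0.0001, 0.0001, 0.1772]
then shift total [142.6, 22.2, 1.1] rows 3 each [0.317, 0.0494, 0.0025]
```

Request:
{"method": "step_arm", "body": {
  "series": [
    [[0, 0, 0.177, 0, 0, 0, 1], [0, 0, 0.177, 0, 0, 0, 1], [0, 0, 0.177, 0, 0, 0, 1], [0, 0, 0.177, 0, 0, 0, 1], [0, 0, 0.177, 0, 0, 0, 1], [0, 0, 0.177, 0, 0, 0, 1], [0, 0, 0.177, 0, 0, 0, 1], [0, 0, 0.177, 0, 0, 0, 1], [0, 0, 0.177, 0, 0, 0, 1], [0, 0, 0.177, 0, 0, 0, 1], [0, 0, 0, 0, 0, 0, 1]]
  ]
}}

```text
clock: 8.65
eef_pos: [458.8, -123.0, 329.0]
tool_rot: [3.142, 0.001, -0.074]
force: [0.8, -0.2, -2.7]
width: 26.5
gripper_force: 59.8
```

Request:
{"method": "step_arm", "body": {
  "series": [
    [[0, 0, 0, 0.245, 0.037, 0, 1], [0, 0, 0, 0.245, 0.037, 0, 1], [0, 0, 0, 0.245, 0.037, 0, 1], [0, 0, 0, 0.245, 0.037, 0, 1], [0, 0, 0, 0, 0, 0, 1], [0, 0, 0, 0, 0, 0, 1]]
  ]
}}

```text
clock: 9.25
eef_pos: [603.8, -156.6, 328.4]
tool_rot: [3.141, 0.002, -0.071]
force: [-0.2, -0.2, -1.7]
width: 26.3
gripper_force: 59.9
```

```bash
python3 m.py 604 -156 162 -4.3;  python3 - <<'E'
from h import *
a=ctrl.get_image('scene');b=ctrl.get_image('top')
save({'img':np.hstack([cv2.resize(a['img'][60:260,200:330],(390,600)),cv2.resize(b['img'][150:320,270:390],(400,600))])},'g3')
E
```

```text
q [-0.283, 0.644, 0.898, 1.474, -0.512, 1.273, -0.974] pos [603.8, -156.6, 328.4] rot [180.0, 0.1, -4.1] f [-0.2, -0.2, -1.7] w 26.3 t 9.25
turn: rows 1 each [0.0002, 0.0029, 0.0049]
then shift total [0.1, -0.6, 166.4] rows 4 each [0.0002, -0.001, 0.2773]
```

View pics/g3.png

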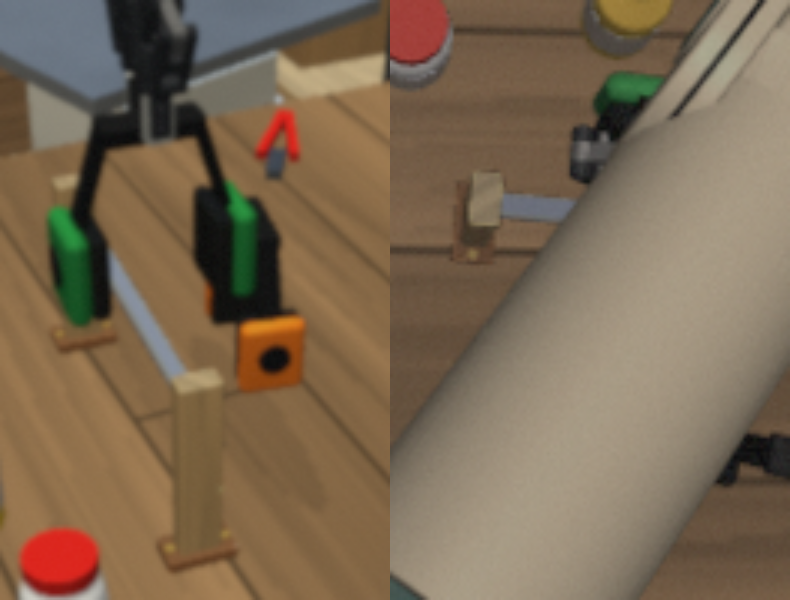

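Request:
{"method": "step_arm", "body": {
  "series": [
    [[0, 0, 0, 0, 0, 0.25, 1], [0, 0, 0, 0, 0, 0.25, 1], [0, 0, 0, 0, 0, 0.25, 1], [0, 0, 0, 0, 0, 0.2, 1], [0, 0, 0, 0, 0, 0.1, 1], [0, 0, 0, 0, 0, 0.05, 1], [0, 0, 0, 0, 0, 0.02, 1], [0, 0, 0, 0, 0, 0, 1], [0, 0, 0, 0, 0, 0, 1]]
  ]
}}

```text
clock: 10.25
eef_pos: [605.0, -156.7, 162.8]
tool_rot: [3.141, -0.002, -0.073]
force: [0.0, -0.5, -1.4]
width: 26.8
gripper_force: 59.9
```

Request:
{"method": "step_arm", "body": {
  "series": [
    [[0, 0, 0, 0, 0, 0.013, 1], [0, 0, 0, 0, 0, 0, 1], [0, 0, 0, 0, 0, 0.007, 1], [0, 0, 0, 0, 0, 0, 1]]
  ]
}}

```text
clock: 10.65
eef_pos: [604.9, -156.7, 160.1]
tool_rot: [-3.141, -0.002, -0.073]
force: [-0.9, 1.3, 7.8]
width: 26.6
gripper_force: 61.2
```

Contact felt (about 10 N). Release, rise and look.

Request:
{"method": "step_arm", "body": {
  "series": [
    [[0, 0, 0, 0, 0, -0.005, 0.35], [0, 0, 0, 0, 0, 0, 0.35], [0, 0, 0, 0, 0, 0, 0.35], [0, 0, 0, 0, 0, 0, 0.35], [0, 0, 0, 0, 0, 0, 0.35], [0, 0, 0, 0, 0, -0.15, 0.35], [0, 0, 0, 0, 0, -0.3, 0.35], [0, 0, 0, 0, 0, -0.3, 0.35], [0, 0, 0, 0, 0, -0.3, 0.35], [0, 0, 0, 0, 0, 0, 0.35], [0, 0, 0, 0, 0, 0, 0.35]]
  ]
}}

```text
clock: 11.75
eef_pos: [604.5, -156.5, 317.6]
tool_rot: [-3.142, -0.002, -0.073]
force: [0.4, 0.4, -0.9]
width: 55.3
gripper_force: 0.0
```

```bash
python3 m.py 441 -300 300 80.3;  python3 - <<'E'
from h import *
a=ctrl.get_image('scene');b=ctrl.get_image('top')
save({'img':np.hstack([cv2.resize(a['img'][60:260,200:330],(390,600)),cv2.resize(b['img'][170:340,340:460],(400,600))])},'g4')
E
```

```text
q [-0.283, 0.651, 0.893, 1.494, -0.522, 1.246, -0.967] pos [604.5, -156.5, 317.6] rot [-180.0, -0.1, -4.2] f [0.4, 0.4, -0.9] w 55.3 t 11.75
turn: rows 10 each [0.0002, -0.0002, -0.1878]
then shift total [-169.0, -137.0, 17.6] rows 5 each [-0.2253, -0.1827, 0.0234]
```

View pics/g4.png

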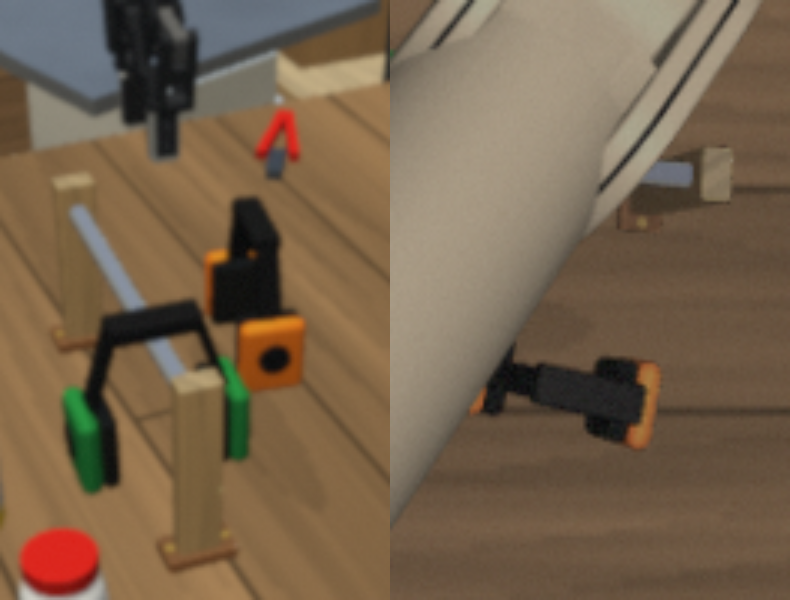

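Request:
{"method": "step_arm", "body": {
  "series": [
    [[0, 0, -0.188, 0, 0, 0, 0.35], [0, 0, -0.188, 0, 0, 0, 0.35], [0, 0, -0.188, 0, 0, 0, 0.35], [0, 0, -0.188, 0, 0, 0, 0.35], [0, 0, -0.188, 0, 0, 0, 0.35], [0, 0, -0.188, 0, 0, 0, 0.35], [0, 0, -0.188, 0, 0, 0, 0.35], [0, 0, -0.188, 0, 0, 0, 0.35], [0, 0, -0.188, 0, 0, 0, 0.35], [0, 0, -0.188, 0, 0, 0, 0.35], [0, 0, 0, 0, 0, 0, 0.35]]
  ]
}}

```text
clock: 12.95
eef_pos: [603.4, -155.9, 315.0]
tool_rot: [-3.139, -0.001, 1.404]
force: [-0.1, -1.5, 0.7]
width: 55.1
gripper_force: 0.0
```

Request:
{"method": "step_arm", "body": {
  "series": [
    [[0, 0, 0, -0.225, -0.183, 0.023, 0.3], [0, 0, 0, -0.225, -0.183, 0.023, 0.3], [0, 0, 0, -0.225, -0.183, 0.023, 0.3], [0, 0, 0, -0.225, -0.183, 0.023, 0.3], [0, 0, 0, -0.225, -0.183, 0.023, 0.3], [0, 0, 0, 0, 0, 0.25, 0.3], [0, 0, 0, 0, 0, 0.25, 0.3], [0, 0, 0, 0, 0, 0.25, 0.3], [0, 0, 0, 0, 0, 0, 0.3], [0, 0, 0, 0, 0, 0, 0.3]]
  ]
}}

```text
clock: 13.95
eef_pos: [440.3, -299.8, 186.7]
tool_rot: [-3.14, -0.0, 1.401]
force: [0.3, -0.4, -0.1]
width: 59.8
gripper_force: 0.0
```

```bash
python3 m.py 440 -301 134.5 80.3
```

```text
q [0.246, 0.559, 0.45, 1.9, -0.34, 0.76, 0.716] pos [440.3, -299.8, 186.7] rot [-179.9, -0.0, 80.3] f [0.3, -0.4, -0.1] w 59.8 t 13.95
turn: rows 1 each [-0.0025, -0.0002, -0.0009]
then shift total [-1.2, -0.1, 52.2] rows 2 each [-0.0041, -0.0004, 0.1739]
```

Request:
{"method": "step_arm", "body": {
  "series": [
    [[0, 0, 0, 0, 0, 0.15, 0.3], [0, 0, 0, 0, 0, 0.13, 0.3], [0, 0, 0, 0, 0, 0.068, 0.3], [0, 0, 0, 0, 0, 0, 0.3], [0, 0, 0, 0, 0, 0, 0.6], [0, 0, 0, 0, 0, 0, 1], [0, 0, 0, 0, 0, 0, 1], [0, 0, 0, 0, 0, 0, 1], [0, 0, 0, 0, 0, 0, 1], [0, 0, 0, 0, 0, 0, 1], [0, 0, 0, 0, 0, 0, 1]]
  ]
}}

```text
clock: 15.05
eef_pos: [441.7, -300.5, 136.2]
tool_rot: [3.139, 0.001, 1.403]
force: [0.3, 1.1, 6.9]
width: 26.1
gripper_force: 61.0
```

Request:
{"method": "step_arm", "body": {
  "series": [
    [[0, 0, 0, 0, 0, -0.1, 1], [0, 0, 0, 0, 0, -0.3, 1], [0, 0, 0, 0, 0, -0.3, 1], [0, 0, 0, 0, 0, -0.3, 1], [0, 0, 0, 0, 0, -0.3, 1], [0, 0, 0, 0, 0, 0, 1], [0, 0, 0, 0, 0, 0, 1]]
  ]
}}

```text
clock: 15.75
eef_pos: [440.7, -299.6, 330.4]
tool_rot: [3.14, -0.0, 1.403]
force: [-0.2, 0.5, -3.5]
width: 26.4
gripper_force: 60.1
```

```bash
python3 m.py 594 -286 330 -4.3
```

```text
q [0.171, 0.394, 0.541, 1.716, -0.225, 1.093, 0.615] pos [440.7, -299.6, 330.4] rot [179.9, -0.0, 80.4] f [-0.2, 0.5, -3.5] w 26.4 t 15.75
turn: rows 10 each [0.0002, -0.0002, 0.1882]
then shift total [151.9, -25.0, 0.4] rows 4 each [0.2531, -0.0417, 0.0006]
```

Request:
{"method": "step_arm", "body": {
  "series": [
    [[0, 0, 0.188, 0, 0, 0, 1], [0, 0, 0.188, 0, 0, 0, 1], [0, 0, 0.188, 0, 0, 0, 1], [0, 0, 0.188, 0, 0, 0, 1], [0, 0, 0.188, 0, 0, 0, 1], [0, 0, 0.188, 0, 0, 0, 1], [0, 0, 0.188, 0, 0, 0, 1], [0, 0, 0.188, 0, 0, 0, 1], [0, 0, 0.188, 0, 0, 0, 1], [0, 0, 0.188, 0, 0, 0, 1], [0, 0, 0, 0, 0, 0, 1]]
  ]
}}

```text
clock: 16.85
eef_pos: [439.8, -298.7, 327.5]
tool_rot: [-3.14, 0.004, -0.074]
force: [0.1, 0.3, -3.9]
width: 26.7
gripper_force: 60.1
```

Request:
{"method": "step_arm", "body": {
  "series": [
    [[0, 0, 0, 0.253, -0.042, 0, 1], [0, 0, 0, 0.253, -0.042, 0, 1], [0, 0, 0, 0.253, -0.042, 0, 1], [0, 0, 0, 0.253, -0.042, 0, 1], [0, 0, 0, 0, 0, 0, 1], [0, 0, 0, 0, 0, 0, 1]]
  ]
}}

```text
clock: 17.45
eef_pos: [593.6, -285.2, 327.3]
tool_rot: [-3.141, 0.004, -0.07]
force: [-0.6, -0.7, -3.3]
width: 26.8
gripper_force: 60.1
```

```bash
python3 m.py 594 -286 163 -4.3
```

```text
q [-0.04, 0.698, 0.874, 1.368, -0.532, 1.322, -0.793] pos [593.6, -285.2, 327.3] rot [-180.0, 0.2, -4.0] f [-0.6, -0.7, -3.3] w 26.8 t 17.45
turn: rows 1 each [-0.0011, 0.0052, 0.0066]
then shift total [0.5, 0.8, 164.3] rows 4 each [0.0008, 0.0013, 0.2739]
```

Request:
{"method": "step_arm", "body": {
  "series": [
    [[0, 0, 0, 0, 0, 0.25, 1], [0, 0, 0, 0, 0, 0.25, 1], [0, 0, 0, 0, 0, 0.25, 1], [0, 0, 0, 0, 0, 0.2, 1], [0, 0, 0, 0, 0, 0.1, 1], [0, 0, 0, 0, 0, 0.045, 1], [0, 0, 0, 0, 0, 0.013, 1], [0, 0, 0, 0, 0, 0, 1], [0, 0, 0, 0, 0, 0, 1]]
  ]
}}

```text
clock: 18.35
eef_pos: [594.6, -286.5, 165.1]
tool_rot: [3.141, -0.002, -0.073]
force: [-0.7, 0.4, -2.9]
width: 26.4
gripper_force: 60.1
```

Request:
{"method": "step_arm", "body": {
  "series": [
    [[0, 0, 0, 0, 0, 0.013, 1], [0, 0, 0, 0, 0, 0.007, 1], [0, 0, 0, 0, 0, 0.007, 1], [0, 0, 0, 0, 0, 0, 1], [0, 0, 0, 0, 0, 0, 1]]
  ]
}}

```text
clock: 18.85
eef_pos: [594.3, -285.9, 161.2]
tool_rot: [-3.141, -0.002, -0.073]
force: [-2.4, 2.0, 5.6]
width: 26.6
gripper_force: 61.3
```

Request:
{"method": "step_arm", "body": {
  "series": [
    [[0, 0, 0, 0, 0, 0, 0.35], [0, 0, 0, 0, 0, 0, 0.35], [0, 0, 0, 0, 0, 0, 0.35], [0, 0, 0, 0, 0, 0, 0.35], [0, 0, 0, 0, 0, 0, 0.35], [0, 0, 0, 0, 0, -0.15, 0.35], [0, 0, 0, 0, 0, -0.3, 0.35], [0, 0, 0, 0, 0, -0.3, 0.35], [0, 0, 0, 0, 0, -0.3, 0.35], [0, 0, 0, 0, 0, 0, 0], [0, 0, 0, 0, 0, 0, 0]]
  ]
}}

```text
clock: 19.95
eef_pos: [594.2, -286.2, 318.0]
tool_rot: [3.141, -0.002, -0.073]
force: [-0.0, -0.2, -0.7]
width: 81.5
gripper_force: 0.0
```

```bash
python3 m.py 480 50 300 30; python3 - <<'E'
from h import *
a=ctrl.get_image('scene');b=ctrl.get_image('top')
for c,x in(('red',(450,222)),('blue',(451,361)),('white',(453,107))):
    v,s=fitpot([a,b],c,x);print(c,v[:2].round(1),np.rad2deg(v[2]).round(1),'z',v[3].round(1),'iou',round(s,2))
P=a['img'];
save({'img':np.hstack([cv2.resize(a['img'][90:290,190:330],(420,600)),cv2.resize(b['img'][200:310,100:260],None,fx=2.2,fy=5.4545)])},'g5')
E
cat >> k.py <<'E'
E
python3 - <<'E'
import sys;sys.path.insert(0,'.')
import k
from k import *
D+=[([-0.249,0.314,0.619,1.869,-0.207,1.021,0.195],[457.7,-130,322.2],np.deg2rad([179.9,.2,75])),
([-0.112,0.576,0.432,2.096,-0.446,0.558,0.398],[461.8,-113.5,134.5],np.deg2rad([180,0,76.1])),
([-0.283,0.644,0.898,1.474,-0.512,1.273,-0.974],[603.8,-156.6,328.4],np.deg2rad([180,.1,-4.1])),
([0.246,0.559,0.45,1.9,-0.34,0.76,0.716],[440.3,-299.8,186.7],np.deg2rad([-179.9,0,80.3])),
([-1.537,0.584,0.431,1.402,-0.248,1.209,-1.317],[205.4,616.7,321.1],np.deg2rad([179.9,0,76.5])),
([-0.04,0.698,0.874,1.368,-0.532,1.322,-0.793],[593.6,-285.2,327.3],np.deg2rad([180,.2,-4]))]
sg=(-1,)*4
def f(p):
    e=[]
    for q,x,rt in D:
        X,A=fk(np.array(q)+np.r_[0,p[6:11],0],p,sg);e+=list(X-x)+list(300*(A*R.from_euler('xyz',rt).inv()).as_rotvec())
    return np.array(e)
for n in(6,11):
    s=least_squares(lambda v:f(np.r_[v,np.zeros(11-n)]),[293,598,354,354,-.045,1.53]+[0]*(n-6));print(s.x.round(4).tolist(),np.abs(s.fun).max().round(2))
E
```

```text
q [-0.04, 0.703, 0.872, 1.387, -0.541, 1.296, -0.788] pos [594.2, -286.2, 318.0] rot [180.0, -0.1, -4.2] f [-0.0, -0.2, -0.7] w 81.5 t 19.95
turn: rows 5 each [0.0003, -0.0005, -0.152]
then shift total [69.2, -348.2, 18.0] rows 8 each [0.0576, -0.2902, 0.015]
red [448.8 221.4] -16.1 z 1.7 iou 0.93
blue [451.5 360.4] 20.2 z 3.9 iou 0.84
white [456.4 109.1] 6.9 z 5.6 iou 0.48
[335.0966, 557.2355, 383.5625, 343.9677, -0.0423, 1.5292] 8.95
[340.6296, 551.3615, 382.8637, 346.1419, -0.0237, 1.5164, 0.0111, 0.0324, -0.0157, -0.0171, 0.0173] 6.9
```

View pics/g5.png

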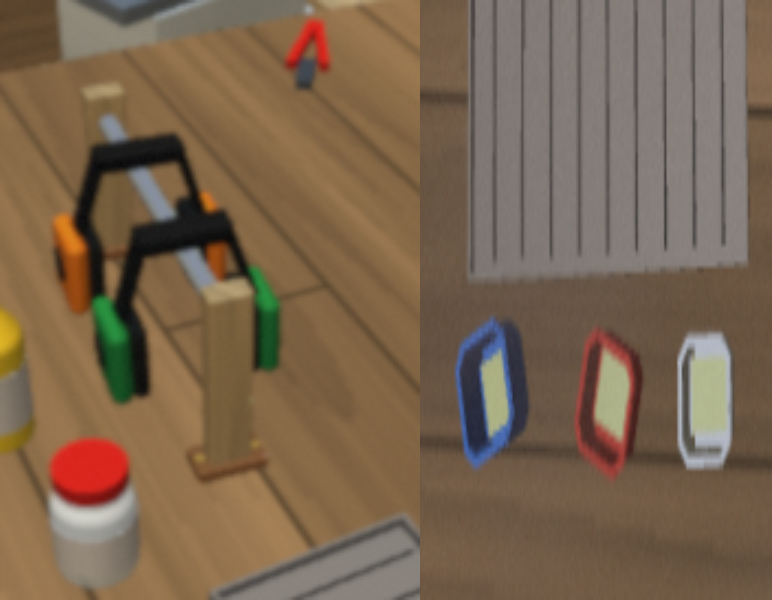

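```bash
cat > ik.py <<'E'
from k import *
P=[340.6296,551.3615,382.8637,346.1419,-0.0237,1.5164];OF=np.r_[0,0.0111,0.0324,-0.0157,-0.0171,0.0173,0];sg=(-1,)*4
LO=np.array([-3.06,-.37,-1.25,.18,-1.1,.23,-2.94])+.03;HI=np.array([3.06,2.12,1.32,2.47,4.24,1.98,2.94])-.03
def F(q):return fk(np.array(q)+OF,P,sg)
def toolR(al,th,fl=0):
    # tool z: tilted th deg from down toward azimuth al; tool x = tilted too; y horizontal
    A=R.from_euler('xyz',[180,0,al],degrees=True)   # x along al, y=(sin,-cos), z down
    A=A*R.from_euler('y',th,degrees=True)           # z -> toward +x
    return A*R.from_euler('z',180*fl,degrees=True)
def ik(x,A,q0):
    f=lambda q:np.r_[(F(q)[0]-x),250*(F(q)[1]*A.inv()).as_rotvec()]
    s=least_squares(f,np.clip(q0,LO+1e-3,HI-1e-3),bounds=(LO,HI),max_nfev=60);return s.x,np.abs(s.fun).max()
if __name__=='__main__':
    assert toolR(0,90).apply([0,0,1])[0]>.9
    rng=np.random.default_rng(0)
    for y in(130,330):
     for th in(75,):
      for al in range(0,360,45):
       for fl in(0,1):
        A=toolR(al,th,fl);best=(1e9,None)
        for i in range(10):
            q,e=ik(np.array([600,y,65.]),A,rng.uniform(LO,HI))
            if e<best[0]:best=(e,q)
            if e<3:break
        if best[0]<8: print(y,al,fl,best[0].round(1),best[1].round(2).tolist())
E
python3 ik.py
```

```text
130 0 0 7.1 [-1.0, 1.53, 0.59, 2.44, 2.62, 1.49, 0.54]
130 0 1 7.1 [-0.46, 1.37, -0.09, 2.44, 2.66, 1.93, -1.88]
130 45 0 1.5 [1.06, 1.83, -1.22, 2.29, 3.25, 0.48, -2.91]
130 45 1 0.5 [-0.03, 1.3, 0.34, 2.29, 4.12, 1.83, -1.51]
130 90 0 2.6 [0.75, 1.41, -0.82, 1.64, -0.5, 0.86, 0.75]
130 90 1 0.0 [0.41, 1.24, -0.2, 1.62, -1.06, 1.27, -1.97]
130 135 0 1.1 [0.4, 1.65, -1.17, 0.8, 0.19, 1.86, 0.44]
130 135 1 1.8 [0.2, 1.46, -0.32, 0.84, -0.48, 1.89, -2.29]
130 270 0 0.0 [-0.85, 1.36, 0.33, 1.2, 0.63, 1.52, 2.17]
130 270 1 0.0 [-1.02, 1.47, 0.75, 1.2, 0.27, 1.4, -0.71]
130 315 0 0.0 [-0.9, 1.2, 0.1, 1.95, 1.54, 1.17, 1.52]
130 315 1 0.0 [-1.41, 1.5, 0.9, 1.95, 0.89, 0.38, -1.2]
330 0 0 0.0 [-0.84, 1.22, -0.14, 2.18, 2.31, 1.53, 1.39]
330 0 1 0.0 [-1.7, 1.81, 1.2, 2.18, 3.05, 0.55, 2.91]
330 45 0 4.2 [-1.15, 1.98, 1.29, 2.3, 2.92, 1.95, -0.05]
330 45 1 0.0 [-0.05, 1.29, -0.33, 2.3, 3.69, 1.48, -1.15]
330 90 0 5.0 [0.61, 1.63, -1.21, 1.75, -0.03, 0.39, 0.27]
330 135 0 0.0 [-0.03, 1.47, -0.37, 0.82, -0.61, 1.74, 0.72]
330 135 1 0.0 [-0.21, 1.46, 0.18, 0.82, -1.07, 1.94, -2.25]
330 270 0 4.0 [-1.04, 1.65, 0.96, 0.51, 0.02, 1.95, 2.56]
330 270 1 4.0 [-1.04, 1.65, 0.96, 0.51, 0.02, 1.95, -0.58]
330 315 0 0.7 [-1.2, 1.28, 0.29, 1.5, 1.07, 1.16, 2.01]
330 315 1 0.0 [-1.35, 1.35, 0.57, 1.5, 0.81, 0.98, -0.97]
```

Request:
{"method": "step_arm", "body": {
  "series": [
    [[0, 0, 0, 0.027, -0.318, 0, 0], [0, 0, 0, 0.027, -0.318, 0, 0], [0, 0, 0, 0.027, -0.318, 0, 0], [0, 0, 0, 0.027, -0.318, 0, 0], [0, 0, 0, 0.027, -0.318, 0, 0], [0, 0, 0, 0.027, -0.318, 0, 0], [0, 0, 0, 0.027, -0.318, 0, 0], [0, 0, 0, 0.027, -0.318, 0, 0], [0, 0, 0, 0.027, -0.318, 0, 0], [0, 0, 0, 0, 0, 0, 0], [0, 0, 0, 0, 0, 0, 0]]
  ]
}}

```text
clock: 21.15
eef_pos: [660.9, 141.5, 314.5]
tool_rot: [3.14, 0.003, -0.07]
force: [0.4, -1.1, -0.1]
width: 85.3
gripper_force: 0.0
```

```bash
python3 - <<'E'
from h import *
a=ctrl.get_image('scene');b=ctrl.get_image('top')
print(atz(b,(229.4,273.2),72).round(1),atz(b,(217.2,273.2),72).round(1),atz(b,(241.5,273.2),72).round(1))
print(proj(a,[452.5,107.4,72]).round(),[ (r['centre'],r['score']) for r in ctrl.recognise(a,'pot3_mid')[:1]])
v=cmask(b,'white')[255:292,205:250]
u=cv2.findNonZero(near(cmask(b,'white'),(229.4,273.2),24));r=cv2.minAreaRect(u);print(r,atz(b,r[0],72).round(1))
E
python3 m.py 453 108 300 93
```

```text
[452.  106.2  72. ] [451.4 136.6  72. ] [452.6  76.   72. ]
[[362. 246.]] [([358.6, 259.4], 0.69)]
((229.0, 273.0), (24.0, 24.0), 90.0) [452.5 107.2  72. ]
q [-0.692, 0.749, 0.916, 1.334, -0.587, 1.339, -1.425] pos [661.4, 137.6, 316.4] rot [179.9, 0.1, -4.4] f [-0.3, 0.3, 0.6] w 85.5 t 21.3
turn: rows 12 each [-0.0, 0.0002, -0.1803]
then shift total [-18.6, -209.7, 16.4] rows 5 each [-0.0248, -0.2796, 0.0218]
```

Request:
{"method": "step_arm", "body": {
  "series": [
    [[0, 0, -0.18, 0, 0, 0, 0], [0, 0, -0.18, 0, 0, 0, 0], [0, 0, -0.18, 0, 0, 0, 0], [0, 0, -0.18, 0, 0, 0, 0], [0, 0, -0.18, 0, 0, 0, 0], [0, 0, -0.18, 0, 0, 0, 0], [0, 0, -0.18, 0, 0, 0, 0], [0, 0, -0.18, 0, 0, 0, 0], [0, 0, -0.18, 0, 0, 0, 0], [0, 0, -0.18, 0, 0, 0, 0], [0, 0, -0.18, 0, 0, 0, 0], [0, 0, -0.17, 0, 0, 0, 0]]
  ]
}}

```text
clock: 22.5
eef_pos: [661.7, 137.3, 317.0]
tool_rot: [-3.141, 0.0, 1.618]
force: [-0.3, 0.1, 0.3]
width: 85.3
gripper_force: 0.0
```

Request:
{"method": "step_arm", "body": {
  "series": [
    [[0, 0, 0, -0.025, -0.28, 0.022, 0], [0, 0, 0, -0.025, -0.28, 0.022, 0], [0, 0, 0, -0.025, -0.28, 0.022, 0], [0, 0, 0, -0.025, -0.28, 0.022, 0], [0, 0, 0, -0.025, -0.28, 0.022, 0], [0, 0, 0, 0, 0, 0.3, 0], [0, 0, 0, 0, 0, 0.3, 0], [0, 0, 0, 0, 0, 0.3, 0], [0, 0, 0, 0, 0, 0.3, 0], [0, 0, 0, 0, 0, 0, 0], [0, 0, 0, 0, 0, 0, 0]]
  ]
}}

```text
clock: 23.6
eef_pos: [452.8, 110.1, 120.9]
tool_rot: [-3.141, 0.001, 1.612]
force: [-0.2, 0.3, 0.2]
width: 85.7
gripper_force: 0.0
```

```bash
python3 m.py 452.5 107 36 92
```

```text
q [-0.543, 0.581, 0.354, 2.128, -0.409, 0.498, 0.163] pos [452.8, 110.1, 120.9] rot [-179.9, 0.0, 92.4] f [-0.2, 0.3, 0.2] w 85.7 t 23.6
turn: rows 1 each [-0.0013, 0.001, 0.0085]
then shift total [-3.1, -0.4, 84.9] rows 2 each [-0.0104, -0.0015, 0.2831]
```

Request:
{"method": "step_arm", "body": {
  "series": [
    [[0, 0, 0, -0.02, 0, 0.283, 0], [0, 0, 0, 0, 0, 0.283, 0], [0, 0, 0, 0, 0, 0, 0], [0, 0, 0, 0, 0, 0, 1], [0, 0, 0, 0, 0, 0, 1], [0, 0, 0, 0, 0, 0, 1], [0, 0, 0, 0, 0, 0, 1], [0, 0, 0, 0, 0, 0, 1], [0, 0, 0, 0, 0, -0.3, 1], [0, 0, 0, 0, 0, -0.3, 1], [0, 0, 0, 0, 0, -0.3, 1], [0, 0, 0, 0, 0, -0.3, 1]]
  ]
}}

```text
clock: 24.8
eef_pos: [452.9, 108.6, 219.7]
tool_rot: [3.139, -0.002, 1.615]
force: [0.6, 0.7, -1.5]
width: 55.1
gripper_force: 64.4
```

Request:
{"method": "step_arm", "body": {
  "series": [
    [[0, 0, -0.153, 0, 0, 0, 1], [0, 0, -0.153, 0, 0, 0, 1], [0, 0, -0.153, 0, 0, 0, 1], [0, 0, -0.153, 0, 0, 0, 1], [0, 0, 0, 0, 0, 0, 1], [0, 0, 0, 0, 0, 0, 1]]
  ]
}}

```text
clock: 25.4
eef_pos: [453.2, 108.6, 217.1]
tool_rot: [3.139, 0.0, 2.093]
force: [-0.2, -0.2, -1.9]
width: 55.2
gripper_force: 64.6
```

```bash
python3 m.py 597 150 200 120
```

```text
q [-0.56, 0.408, 0.364, 2.038, -0.215, 0.728, 0.46] pos [453.2, 108.6, 217.1] rot [179.9, 0.0, 119.9] f [-0.2, -0.2, -1.9] w 55.2 t 25.4
turn: rows 1 each [0.0033, 0.0002, -0.002]
then shift total [-36.1, 145.3, 17.1] rows 4 each [-0.0601, 0.2421, 0.0285]
```

Request:
{"method": "step_arm", "body": {
  "series": [
    [[0, 0, 0, -0.06, 0.242, 0.029, 1], [0, 0, 0, -0.06, 0.242, 0.029, 1], [0, 0, 0, -0.06, 0.242, 0.029, 1], [0, 0, 0, -0.06, 0.242, 0.029, 1], [0, 0, 0, 0, 0, 0, 1], [0, -0.18, 0, 0, 0, 0, 1], [0, -0.18, 0, 0, 0, 0, 1], [0, -0.18, 0, 0, 0, 0, 1], [0, -0.18, 0, 0, 0, 0, 1], [0, 0, 0, 0, 0, 0, 1], [0, 0, 0, 0, 0, 0, 1]]
  ]
}}

```text
clock: 26.5
eef_pos: [595.2, 152.4, 197.7]
tool_rot: [-3.14, 0.565, 2.099]
force: [1.1, -0.7, -0.0]
width: 55.3
gripper_force: 64.7
```

```bash
python3 m.py 597 150 200 120
```

```text
q [-1.046, 0.775, 0.743, 1.784, 0.11, 0.703, -0.028] pos [595.2, 152.4, 197.7] rot [-179.9, 32.4, 120.3] f [1.1, -0.7, -0.0] w 55.3 t 26.5
turn: rows 4 each [0.0, 0.1798, 0.0014]
then shift total [-2.9, 0.3, -2.3] rows 1 each [-0.0197, 0.0022, -0.0152]
```

Request:
{"method": "step_arm", "body": {
  "series": [
    [[0, -0.167, 0, 0, 0, 0, 1], [0, -0.167, 0, 0, 0, 0, 1], [0, -0.167, 0, 0, 0, 0, 1], [0, -0.167, 0, 0, 0, 0, 1], [0, -0.167, 0, 0, 0, 0, 1], [0, 0, 0, 0, 0, 0, 1], [0, 0, 0, 0, 0, 0, 1]]
  ]
}}

```text
clock: 27.2
eef_pos: [597.1, 148.6, 198.5]
tool_rot: [-3.141, 1.22, 2.093]
force: [1.2, -0.2, -1.1]
width: 55.1
gripper_force: 64.8
```

```bash
python3 m.py 597 141 60; python3 - <<'E'
from h import *
a=ctrl.get_image('scene')
save({'img':cv2.resize(a['img'][170:390,250:470],(600,600))},'p1')
E
```

```text
q [-1.389, 1.276, 1.075, 1.786, 0.277, 0.729, -0.411] pos [597.1, 148.6, 198.5] rot [-180.0, 69.9, 119.9] f [1.2, -0.2, -1.1] w 55.1 t 27.2
then shift total [127.8, -3.8, 53.8] rows 3 each [0.2841, -0.0085, 0.1195]
```

View pics/p1.png

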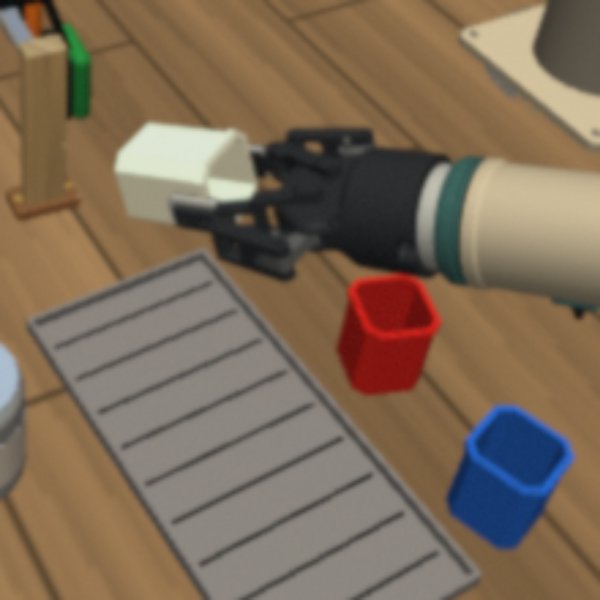

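```bash
cat > m2.py <<'E'
# x y z alpha theta [of GRASP point if g], fl=1
import sys,numpy as np
from cell import ctrl
from ik import toolR,R
a=sys.argv[1:];x,y,z,al,th=[float(v) for v in a[:5]]
s=ctrl.read_state();A=R.from_euler('xyz',s['tool_rot']);p=np.array(s['eef_pos']);B=toolR(al,th,1)
t=np.array([x,y,z])+19*B.apply([0,0,1])
v=np.rad2deg((A.inv()*B).as_rotvec());n=max(1,int(np.ceil(np.linalg.norm(v)/8.4)))
print('q',np.round(s['qpos'],2).tolist(),'pos',p.round(1).tolist(),'grasp',(p-19*A.apply([0,0,1])).round(1).tolist(),'f',np.round(s['force'],1).tolist(),'w',round(s['width'],1),'t',round(s['clock'],2))
print('turn rows',n,'each',(v/45/n).round(4).tolist())
print('shift after turn mm',B.inv().apply(t-p).round(1).tolist(),'frac',(B.inv().apply(t-p)/150).round(3).tolist(),'| world',(t-p).round(1).tolist())
print('unit world x,y,z in tool:',[B.inv().apply(e).round(3).tolist() for e in np.eye(3)])
E
python3 m2.py 597 141 150 275 70
```

```text
q [-1.39, 1.27, 1.08, 1.79, 0.28, 0.73, -0.41] pos [597.4, 148.3, 200.4] grasp [588.5, 163.7, 207.0] f [-0.6, -0.8, 0.4] w 55.0 t 27.25
turn rows 3 each [0.1733, -0.0018, 0.062]
shift after turn mm [44.9, -1.1, 43.0] frac [0.299, -0.007, 0.287] | world [1.1, -25.0, -56.9]
unit world x,y,z in tool: [[-0.03, 0.996, 0.082], [0.341, 0.087, -0.936], [-0.94, -0.0, -0.342]]
```

Request:
{"method": "step_arm", "body": {
  "series": [
    [[0.173, 0, 0.062, 0, 0, 0, 1], [0.173, 0, 0.062, 0, 0, 0, 1], [0.173, 0, 0.062, 0, 0, 0, 1], [0, 0, 0, 0, 0, 0, 1], [0, 0, 0, 0.15, -0.004, 0.14, 1], [0, 0, 0, 0.15, -0.004, 0.14, 1], [0, 0, 0, 0, 0, 0, 1], [0, 0, 0, 0, 0, 0, 1]]
  ]
}}

```text
clock: 28.05
eef_pos: [597.7, 125.6, 144.4]
tool_rot: [-3.141, 1.22, 1.663]
force: [0.4, 0.1, -0.0]
width: 55.2
gripper_force: 64.7
```

```bash
python3 m2.py 597 155 51 275 70
```

```text
q [-1.16, 1.38, 1.0, 1.42, 0.09, 1.22, -0.44] pos [597.7, 125.6, 144.4] grasp [596.1, 143.4, 150.9] f [0.4, 0.1, -0.0] w 55.2 t 28.05
turn rows 1 each [0.0043, -0.0026, 0.002]
shift after turn mm [97.8, 1.8, 23.4] frac [0.652, 0.012, 0.156] | world [0.8, 11.6, -99.9]
unit world x,y,z in tool: [[-0.03, 0.996, 0.082], [0.341, 0.087, -0.936], [-0.94, -0.0, -0.342]]
```

Request:
{"method": "step_arm", "body": {
  "series": [
    [[0, 0, 0, 0.2, 0.004, 0.048, 1], [0, 0, 0, 0.2, 0.004, 0.048, 1], [0, 0, 0, 0.15, 0.004, 0.036, 1], [0, 0, 0, 0.07, 0, 0.017, 1], [0, 0, 0, 0.03, 0, 0.007, 1], [0, 0, 0, 0, 0, 0, 1], [0, 0, 0, 0, 0, 0, 1]]
  ]
}}

```text
clock: 28.75
eef_pos: [598.8, 137.8, 44.0]
tool_rot: [-3.141, 1.222, 1.663]
force: [0.6, -0.9, -0.2]
width: 55.4
gripper_force: 64.8
```

Request:
{"method": "step_arm", "body": {
  "series": [
    [[0, 0, 0, 0.01, 0, 0.004, 1], [0, 0, 0, 0.009, 0, 0.003, 1], [0, 0, 0, 0, 0, 0, 1], [0, 0, 0, 0, 0, 0, 0], [0, 0, 0, 0, 0, 0, 0], [0, 0, 0, 0, 0, 0, 0], [0, 0, 0, 0, 0, 0, 0], [0, 0, 0, 0, 0, -0.2, 0], [0, 0, 0, 0, 0, -0.3, 0], [0, 0, 0, 0, 0, -0.3, 0], [0, 0, 0, 0, 0, 0, 0], [0, 0, 0, 0, 0, 0, 0]]
  ]
}}

```text
clock: 29.95
eef_pos: [588.0, 251.0, 79.9]
tool_rot: [-3.137, 1.221, 1.67]
force: [-0.5, -0.4, -0.1]
width: 85.4
gripper_force: 0.0
```

```bash
python3 m2.py 597 120 150 275 0; python3 - <<'E'
from h import *
a=ctrl.get_image('scene');b=ctrl.get_image('top')
save({'img':np.hstack([cv2.resize(a['img'][230:350,240:360],(400,400)),cv2.resize(b['img'][180:260,170:250],(400,400))])},'p2')
E
```

```text
q [-1.18, 1.51, 0.95, 1.09, 0.02, 1.5, -0.51] pos [588.0, 251.0, 79.9] grasp [586.3, 268.8, 86.5] f [-0.5, -0.4, -0.1] w 85.4 t 29.95
turn rows 9 each [0.0004, 0.1727, 0.001]
shift after turn mm [-131.3, -2.4, -51.1] frac [-0.875, -0.016, -0.34] | world [9.0, -131.0, 51.1]
unit world x,y,z in tool: [[-0.087, 0.996, -0.0], [0.996, 0.087, -0.0], [0.0, -0.0, -1.0]]
```

View pics/p2.png

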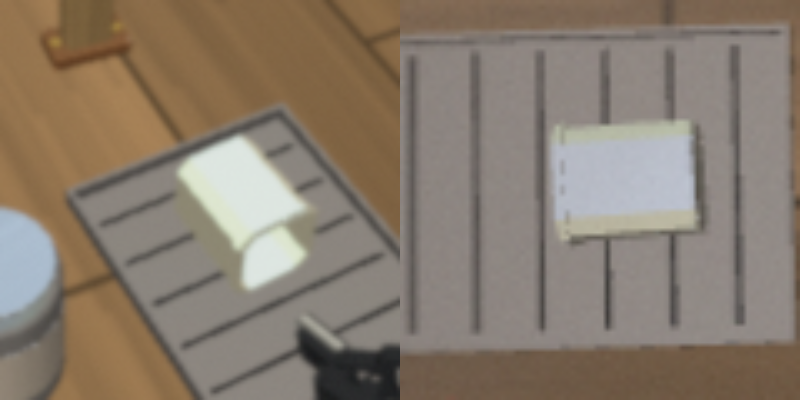

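Request:
{"method": "step_arm", "body": {
  "series": [
    [[0, 0.173, 0, 0, 0, 0, 0], [0, 0.173, 0, 0, 0, 0, 0], [0, 0.173, 0, 0, 0, 0, 0], [0, 0.173, 0, 0, 0, 0, 0], [0, 0.173, 0, 0, 0, 0, 0], [0, 0.173, 0, 0, 0, 0, 0], [0, 0.173, 0, 0, 0, 0, 0], [0, 0.173, 0, 0, 0, 0, 0], [0, 0.173, 0, 0, 0, 0, 0], [0, 0, 0, 0, 0, -0.2, 0], [0, 0, 0, 0, 0, 0, 0], [0, 0, 0, 0, 0, 0, 0]]
  ]
}}

```text
clock: 31.25
eef_pos: [587.5, 248.5, 109.7]
tool_rot: [-3.138, -0.001, 1.661]
force: [-0.2, 0.5, -0.6]
width: 85.8
gripper_force: 0.0
```

```bash
python3 - <<'E'
from h import *
b=ctrl.get_image('top')
B=atz(b,(229,214.6),60);M=atz(b,(200.8,216.4),60);print(B.round(1),M.round(1),np.linalg.norm(B-M),np.rad2deg(np.arctan2(*(B-M)[1::-1])))
print((B+(M-B)*15/72).round(1))
E
python3 m2.py 597 117 100 275 0
```

```text
[599.6 112.4  60. ] [593.7 184.4  60. ] 72.23728666662876 -85.31887954864114
[598.3 127.4  60. ]
q [-0.71, 0.8, 0.46, 1.66, -0.47, 0.79, 0.05] pos [586.7, 249.4, 108.9] grasp [586.8, 249.4, 127.9] f [-0.5, 0.2, 0.5] w 85.1 t 31.3
turn rows 1 each [-0.0058, -0.0005, 0.0056]
shift after turn mm [-132.8, -1.3, 27.9] frac [-0.885, -0.008, 0.186] | world [10.3, -132.4, -27.9]
unit world x,y,z in tool: [[-0.087, 0.996, -0.0], [0.996, 0.087, -0.0], [0.0, -0.0, -1.0]]
```

Request:
{"method": "step_arm", "body": {
  "series": [
    [[0, 0, 0, -0.271, 0.002, 0, 0], [0, 0, 0, -0.271, 0.002, 0, 0], [0, 0, 0, -0.271, 0.002, 0, 0], [0, 0, 0, 0, 0, 0, 0], [0, 0, 0, 0, 0, 0.25, 0], [0, 0, 0, 0, 0, 0.25, 0], [0, 0, 0, 0, 0, 0.08, 0], [0, 0, 0, 0, 0, 0, 0], [0, 0, 0, 0, 0, 0, 0]]
  ]
}}

```text
clock: 32.2
eef_pos: [600.1, 128.9, 23.1]
tool_rot: [-3.14, -0.001, 1.664]
force: [0.6, 0.7, 0.2]
width: 85.4
gripper_force: 0.0
```

```bash
python3 m2.py 598 128 34 275 0
```

```text
q [-0.47, 0.89, 0.36, 1.77, -0.52, 0.58, 0.3] pos [600.1, 128.9, 23.1] grasp [600.1, 128.9, 42.1] f [0.6, 0.7, 0.2] w 85.4 t 32.2
turn rows 1 each [-0.0024, -0.0007, 0.007]
shift after turn mm [-0.7, -2.2, 8.1] frac [-0.005, -0.014, 0.054] | world [-2.1, -0.9, -8.1]
unit world x,y,z in tool: [[-0.087, 0.996, -0.0], [0.996, 0.087, -0.0], [0.0, -0.0, -1.0]]
```

Close, lift 110 mm, tilt.

Request:
{"method": "step_arm", "body": {
  "series": [
    [[0, 0, 0, -0.005, -0.014, 0.054, 0], [0, 0, 0, 0, 0, 0, 0], [0, 0, 0, 0, 0, 0, 1], [0, 0, 0, 0, 0, 0, 1], [0, 0, 0, 0, 0, 0, 1], [0, 0, 0, 0, 0, 0, 1], [0, 0, 0, 0, 0, 0, 1], [0, 0, 0, 0, 0, -0.2, 1], [0, 0, 0, 0, 0, -0.27, 1], [0, 0, 0, 0, 0, -0.27, 1], [0, 0, 0, 0, 0, 0, 1], [0, 0, 0, 0, 0, 0, 1]]
  ]
}}

```text
clock: 33.4
eef_pos: [598.1, 127.8, 126.2]
tool_rot: [-3.141, -0.002, 1.663]
force: [0.1, -0.3, -1.7]
width: 55.2
gripper_force: 64.3
```

Request:
{"method": "step_arm", "body": {
  "series": [
    [[0, -0.17, 0, 0, 0, 0, 1], [0, -0.17, 0, 0, 0, 0, 1], [0, -0.17, 0, 0, 0, 0, 1], [0, -0.17, 0, 0, 0, 0, 1], [0, -0.17, 0, 0, 0, 0, 1], [0, -0.17, 0, 0, 0, 0, 1], [0, -0.17, 0, 0, 0, 0, 1], [0, -0.17, 0, 0, 0, 0, 1], [0, -0.17, 0, 0, 0, 0, 1], [0, -0.17, 0, 0, 0, 0, 1], [0, 0, 0, 0, 0, 0, 1], [0, 0, 0, 0, 0, 0, 1]]
  ]
}}

```text
clock: 34.6
eef_pos: [597.3, 126.5, 123.8]
tool_rot: [-3.119, 1.335, 1.684]
force: [0.3, 0.6, 0.5]
width: 55.3
gripper_force: 64.2
```

```bash
python3 m2.py 597 141 66 275 84; python3 - <<'E'
from h import *
a=ctrl.get_image('scene')
save({'img':cv2.resize(a['img'][170:370,220:420],(600,600))},'p3')
E
```

```text
q [-1.17, 1.5, 1.04, 1.36, 0.09, 1.28, -0.46] pos [597.3, 126.5, 123.8] grasp [595.7, 144.9, 128.3] f [0.3, 0.6, 0.5] w 55.3 t 34.6
turn rows 1 each [0.0042, -0.1673, 0.0076]
shift after turn mm [59.0, 0.9, 10.6] frac [0.394, 0.006, 0.071] | world [1.3, -4.3, -59.8]
unit world x,y,z in tool: [[-0.009, 0.996, 0.087], [0.104, 0.087, -0.991], [-0.995, -0.0, -0.105]]
```

View pics/p3.png

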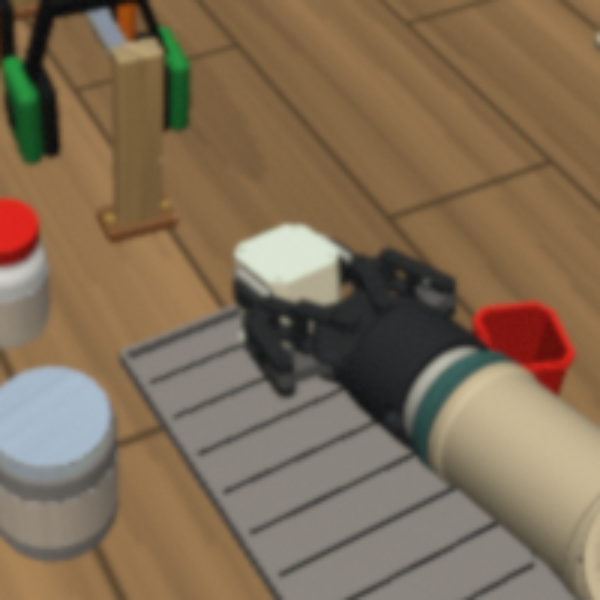

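Request:
{"method": "step_arm", "body": {
  "series": [
    [[0, -0.075, 0, 0, 0, 0, 1], [0, -0.075, 0, 0, 0, 0, 1], [0, 0, 0, 0, 0, 0, 1], [0, 0, 0, 0, 0, 0, 1]]
  ]
}}

```text
clock: 35.05
eef_pos: [598.5, 127.1, 127.7]
tool_rot: [3.14, 1.448, 1.66]
force: [0.1, -0.5, -0.8]
width: 55.2
gripper_force: 64.2
```

```bash
python3 m2.py 597 141 66 275 84
```

```text
q [-1.18, 1.57, 1.06, 1.32, 0.12, 1.34, -0.48] pos [598.5, 127.1, 127.7] grasp [596.8, 145.9, 130.1] f [0.1, -0.5, -0.8] w 55.2 t 35.05
turn rows 1 each [0.0042, -0.023, 0.0002]
shift after turn mm [62.9, -0.3, 11.6] frac [0.419, -0.002, 0.077] | world [0.2, -5.0, -63.7]
unit world x,y,z in tool: [[-0.009, 0.996, 0.087], [0.104, 0.087, -0.991], [-0.995, -0.0, -0.105]]
```

Request:
{"method": "step_arm", "body": {
  "series": [
    [[0, 0, 0, 0.15, 0, 0.03, 1], [0, 0, 0, 0.15, 0, 0.03, 1], [0, 0, 0, 0.08, 0, 0.015, 1], [0, 0, 0, 0.03, 0, 0.002, 1], [0, 0, 0, 0, 0, 0, 1], [0, 0, 0, 0, 0, 0, 1]]
  ]
}}

```text
clock: 35.65
eef_pos: [598.7, 123.6, 64.3]
tool_rot: [-3.134, 1.452, 1.671]
force: [-0.7, -0.9, -0.6]
width: 55.4
gripper_force: 64.3
```

```bash
python3 m2.py 597 141 62 275 83
```

```text
q [-1.16, 1.65, 1.03, 1.27, 0.09, 1.34, -0.53] pos [598.7, 123.6, 64.3] grasp [597.0, 142.3, 66.5] f [-0.7, -0.9, -0.6] w 55.4 t 35.65
turn rows 1 each [0.0064, 0.0042, 0.0019]
shift after turn mm [4.4, -0.2, 1.9] frac [0.029, -0.001, 0.012] | world [-0.1, -1.3, -4.6]
unit world x,y,z in tool: [[-0.011, 0.996, 0.087], [0.121, 0.087, -0.989], [-0.993, -0.0, -0.122]]
```

Request:
{"method": "step_arm", "body": {
  "series": [
    [[0, 0, 0, 0.013, 0, 0.002, 1], [0, 0, 0, 0.013, 0, 0.002, 1], [0, 0, 0, 0, 0, 0, 1], [0, 0, 0, 0, 0, 0, 1]]
  ]
}}

```text
clock: 36.05
eef_pos: [598.7, 123.8, 61.7]
tool_rot: [-3.138, 1.455, 1.667]
force: [-1.1, 3.2, 5.4]
width: 55.3
gripper_force: 64.7
```

Request:
{"method": "step_arm", "body": {
  "series": [
    [[0, 0, 0, 0, 0, 0, 0], [0, 0, 0, 0, 0, 0, 0], [0, 0, 0, 0, 0, 0, 0], [0, 0, 0, 0, 0, 0, 0], [0, 0, 0, 0, 0, -0.15, 0], [0, 0, 0, 0, 0, -0.3, 0], [0, 0, 0, 0, 0, -0.3, 0], [0, 0, 0, -0.3, 0, 0, 0], [0, 0, 0, -0.3, 0, 0, 0], [0, 0, 0, -0.2, 0, 0, 0], [0, 0, 0, 0, 0, 0, 0]]
  ]
}}

```text
clock: 37.15
eef_pos: [590.5, 220.2, 197.7]
tool_rot: [3.103, 1.451, 1.624]
force: [-0.1, -0.6, -0.0]
width: 85.6
gripper_force: 0.0
```

Request:
{"method": "step_arm", "body": {
  "series": [
    [[0, 0.18, 0, 0, 0, 0, 0], [0, 0.18, 0, 0, 0, 0, 0], [0, 0.18, 0, 0, 0, 0, 0], [0, 0.18, 0, 0, 0, 0, 0], [0, 0.18, 0, 0, 0, 0, 0], [0, 0.18, 0, 0, 0, 0, 0], [0, 0.18, 0, 0, 0, 0, 0], [0, 0.18, 0, 0, 0, 0, 0], [0, 0.18, 0, 0, 0, 0, 0], [0, 0.18, 0, 0, 0, 0, 0], [0, 0, 0, 0, 0, 0, 0], [0, 0, 0, 0, 0, 0, 0]]
  ]
}}

```text
clock: 38.35
eef_pos: [589.7, 218.8, 191.8]
tool_rot: [-3.139, 0.038, 1.659]
force: [-0.3, 1.3, 0.2]
width: 85.5
gripper_force: 0.0
```

```bash
python3 m.py 448.8 221.4 140 73.9; python3 - <<'E'
from h import *
a=ctrl.get_image('scene');b=ctrl.get_image('top')
def fit(ps,c,x,z0):
    try:
        v,s=fitpot(ps,c,x);print(c,v[:2].round(1),np.rad2deg(v[2]).round(1),'z',v[3].round(1),'iou',round(s,2))
    except Exception as e:print(c,e)
for c,x in(('red',(450,222)),('blue',(451,361)),('white',(597,141))):
    fit([a,b],c,x,0);fit([b],c,x,0);fit([a],c,x,0)
E
```

```text
q [-0.784, 0.729, 0.638, 1.619, -0.458, 0.962, 0.088] pos [589.7, 218.8, 191.8] rot [-179.8, 2.2, 95.1] f [-0.3, 1.3, 0.2] w 85.5 t 38.35
turn: rows 3 each [0.0018, 0.0163, 0.1568]
then shift total [-36.6, -136.1, 51.8] rows 4 each [-0.061, -0.2268, 0.0864]
red [448.5 221.2] 75.4 z 1.1 iou 0.93
red [447.9 223. ] 73.0 z -3.1 iou 0.95
red [450.9 221.6] -16.4 z 2.7 iou 0.98
blue [451.5 359.9] 20.8 z 3.2 iou 0.84
blue [449.6 364.4] 19.3 z -2.4 iou 0.76
blue [450.5 358.9] 19.0 z 0.3 iou 0.96
white [621.1 185.6] 1.8 z 58.0 iou 0.3
white [534.8  47.8] -178.1 z 705.9 iou 0.93
white [723.2 331.9] 20.7 z 255.0 iou 0.74
```

Request:
{"method": "step_arm", "body": {
  "series": [
    [[0, 0.016, 0.157, 0, 0, 0, 0], [0, 0.016, 0.157, 0, 0, 0, 0], [0, 0.016, 0.157, 0, 0, 0, 0], [0, 0, 0, -0.061, -0.225, 0.086, 0], [0, 0, 0, -0.061, -0.225, 0.086, 0], [0, 0, 0, -0.061, -0.225, 0.086, 0], [0, 0, 0, -0.061, -0.225, 0.086, 0], [0, 0, 0, 0, 0, 0, 0], [0, 0, 0, 0, 0, 0, 0]]
  ]
}}

```text
clock: 39.35
eef_pos: [448.9, 224.0, 138.8]
tool_rot: [3.138, 0.001, 1.297]
force: [-0.1, 1.8, -0.0]
width: 85.0
gripper_force: 0.0
```

```bash
python3 m.py 449.5 221.5 36 73.7
```

```text
q [-0.96, 0.654, 0.674, 2.031, -0.647, 0.674, -0.137] pos [448.9, 224.0, 138.8] rot [179.8, 0.1, 74.3] f [-0.1, 1.8, -0.0] w 85.0 t 39.35
turn: rows 1 each [0.0052, 0.0012, 0.0141]
then shift total [-2.3, 1.3, 102.8] rows 3 each [-0.0051, 0.0028, 0.2283]
```

Request:
{"method": "step_arm", "body": {
  "series": [
    [[0.005, 0, 0.014, -0.015, 0.009, 0.228, 0], [0, 0, 0, 0, 0, 0.228, 0], [0, 0, 0, 0, 0, 0.229, 0], [0, 0, 0, 0, 0, 0, 0], [0, 0, 0, 0, 0, 0, 1], [0, 0, 0, 0, 0, 0, 1], [0, 0, 0, 0, 0, 0, 1], [0, 0, 0, 0, 0, 0, 1], [0, 0, 0, 0, 0, 0, 1], [0, 0, 0, 0, 0, -0.3, 1], [0, 0, 0, 0, 0, -0.3, 1], [0, 0, 0, 0, 0, -0.3, 1]]
  ]
}}

```text
clock: 40.55
eef_pos: [450.4, 219.3, 173.8]
tool_rot: [3.141, -0.0, 1.282]
force: [1.0, 0.7, -1.2]
width: 55.2
gripper_force: 64.4
```

Request:
{"method": "step_arm", "body": {
  "series": [
    [[0, 0, 0, 0, 0, -0.15, 1], [0, 0, -0.158, 0, 0, 0, 1], [0, 0, -0.158, 0, 0, 0, 1], [0, 0, -0.158, 0, 0, 0, 1], [0, 0, 0, 0, 0, 0, 1], [0, 0, 0, 0, 0, 0, 1]]
  ]
}}

```text
clock: 41.15
eef_pos: [450.7, 219.5, 194.7]
tool_rot: [3.14, -0.001, 1.651]
force: [0.4, 0.1, -0.2]
width: 55.3
gripper_force: 64.6
```

```bash
python3 m2.py 594 245 209 275 0
```

```text
q [-0.95, 0.55, 0.66, 1.98, -0.48, 0.77, 0.07] pos [450.7, 219.5, 194.7] grasp [450.7, 219.5, 213.7] f [0.4, 0.1, -0.2] w 55.3 t 41.15
turn rows 1 each [0.0018, -0.0009, -0.0087]
shift after turn mm [12.9, 145.0, 4.7] frac [0.086, 0.966, 0.031] | world [143.3, 25.5, -4.7]
unit world x,y,z in tool: [[-0.087, 0.996, -0.0], [0.996, 0.087, -0.0], [0.0, -0.0, -1.0]]
```

Request:
{"method": "step_arm", "body": {
  "series": [
    [[0, 0, -0.009, 0.029, 0.322, 0, 1], [0, 0, 0, 0.029, 0.322, 0, 1], [0, 0, 0, 0.029, 0.322, 0, 1], [0, 0, 0, 0, 0, 0, 1], [0, -0.173, 0, 0, 0, 0, 1], [0, -0.173, 0, 0, 0, 0, 1], [0, -0.173, 0, 0, 0, 0, 1], [0, -0.173, 0, 0, 0, 0, 1], [0, -0.173, 0, 0, 0, 0, 1], [0, -0.173, 0, 0, 0, 0, 1], [0, -0.173, 0, 0, 0, 0, 1], [0, -0.173, 0, 0, 0, 0, 1]]
  ]
}}

```text
clock: 42.35
eef_pos: [593.4, 247.3, 194.3]
tool_rot: [3.133, 1.091, 1.656]
force: [0.7, -0.4, -1.9]
width: 55.0
gripper_force: 64.9
```

Request:
{"method": "step_arm", "body": {
  "series": [
    [[0, -0.173, 0, 0, 0, 0, 1], [0, 0, 0, 0, 0, 0, 1], [0, 0, 0, 0, 0, 0, 1]]
  ]
}}

```text
clock: 42.65
eef_pos: [593.6, 245.2, 193.7]
tool_rot: [3.138, 1.222, 1.658]
force: [0.1, -1.2, -0.2]
width: 55.0
gripper_force: 65.0
```

```bash
python3 m2.py 594 253 53 275 70
```

```text
q [-1.2, 1.38, 1.02, 1.14, 0.07, 1.54, -0.41] pos [593.6, 245.2, 193.7] grasp [592.0, 263.0, 200.2] f [0.1, -1.2, -0.2] w 55.0 t 42.65
turn rows 1 each [0.0045, 0.0008, 0.0]
shift after turn mm [134.8, 1.1, 59.9] frac [0.899, 0.007, 0.399] | world [2.0, -10.0, -147.2]
unit world x,y,z in tool: [[-0.03, 0.996, 0.082], [0.341, 0.087, -0.936], [-0.94, -0.0, -0.342]]
```

Request:
{"method": "step_arm", "body": {
  "series": [
    [[0, 0, 0, 0.25, 0.002, 0.11, 1], [0, 0, 0, 0.25, 0.002, 0.11, 1], [0, 0, 0, 0.2, 0.002, 0.09, 1], [0, 0, 0, 0.13, 0, 0.058, 1], [0, 0, 0, 0.06, 0, 0.026, 1], [0, 0, 0, 0.025, 0, 0.009, 1], [0, 0, 0, 0, 0, 0, 1], [0, 0, 0, 0, 0, 0, 1]]
  ]
}}

```text
clock: 43.45
eef_pos: [596.5, 235.7, 46.4]
tool_rot: [3.133, 1.222, 1.653]
force: [0.1, -0.1, -1.5]
width: 55.0
gripper_force: 65.2
```

Request:
{"method": "step_arm", "body": {
  "series": [
    [[0, 0, 0, 0.014, 0, 0.005, 1], [0, 0, 0, 0.014, 0, 0.005, 1], [0, 0, 0, 0, 0, 0, 1], [0, 0, 0, 0, 0, 0, 0], [0, 0, 0, 0, 0, 0, 0], [0, 0, 0, 0, 0, 0, 0], [0, 0, 0, 0, 0, 0, 0], [0, 0, 0, 0, 0, -0.2, 0], [0, 0, 0, 0, 0, -0.3, 0], [0, 0, 0, 0, 0, -0.3, 0], [0, 0, 0, 0, 0, 0, 0], [0, 0, 0, 0, 0, 0, 0]]
  ]
}}

```text
clock: 44.65
eef_pos: [585.9, 348.8, 81.4]
tool_rot: [3.136, 1.222, 1.659]
force: [0.2, -0.9, -0.1]
width: 85.5
gripper_force: 0.0
```

Request:
{"method": "step_arm", "body": {
  "series": [
    [[0, 0.173, 0, 0, 0, 0, 0], [0, 0.173, 0, 0, 0, 0, 0], [0, 0.173, 0, 0, 0, 0, 0], [0, 0.173, 0, 0, 0, 0, 0], [0, 0.173, 0, 0, 0, 0, 0], [0, 0.173, 0, 0, 0, 0, 0], [0, 0.173, 0, 0, 0, 0, 0], [0, 0.173, 0, 0, 0, 0, 0], [0, 0.173, 0, 0, 0, 0, 0], [0, 0, 0, 0, 0, -0.2, 0], [0, 0, 0, 0, 0, 0, 0], [0, 0, 0, 0, 0, 0, 0]]
  ]
}}

```text
clock: 45.85
eef_pos: [584.9, 346.3, 111.0]
tool_rot: [-3.141, 0.0, 1.659]
force: [-0.4, 0.9, -0.7]
width: 85.5
gripper_force: 0.0
```

```bash
cat >> h.py <<'E'
def comp(p,col,X,r=30,op=0):
    m=near(cmask(p,col),proj(p,X)[0],r);L=cv2.connectedComponentsWithStats(m);i=1+np.argmax(L[2][1:,4]);return (L[1]==i).astype(np.uint8)
E
python3 - <<'E'
from h import *
b=ctrl.get_image('top')
for c,X in(('red',[595,225,50]),('white',[597,141,60])):
    m=comp(b,c,X,34 if c=='red' else 22);r=cv2.minAreaRect(cv2.findNonZero(m));print(c,m.sum(),r)
    k=cv2.boxPoints(r);W=np.array([atz(b,q,60 if c=='red' else 76)[:2] for q in k]);print(W.round(1).tolist(),W.mean(0).round(1))
    hsv=cv2.cvtColor(b['img'],cv2.COLOR_RGB2HSV)
E
python3 m2.py 595 225 60 275 0
```

```text
red 23 ((169.0, 207.0), (12.0, 2.0), 0.0)
[[613.5, 282.9], [618.7, 283.1], [619.2, 252.0], [614.1, 251.7]] [616.4 267.4]
white 893 ((209.0, 215.0), (44.0, 28.0), 90.0)
[[651.5, 198.6], [652.7, 127.5], [541.7, 124.1], [540.4, 194.5]] [596.5 161.2]
q [-0.87, 0.87, 0.54, 1.54, -0.54, 0.89, -0.05] pos [584.2, 347.1, 110.1] grasp [584.2, 347.1, 129.1] f [-1.1, -0.9, 0.4] w 85.4 t 45.9
turn rows 1 each [-0.0019, 0.0012, 0.0035]
shift after turn mm [-122.5, 0.1, 69.1] frac [-0.817, 0.001, 0.461] | world [10.8, -122.1, -69.1]
unit world x,y,z in tool: [[-0.087, 0.996, -0.0], [0.996, 0.087, -0.0], [0.0, -0.0, -1.0]]
```

```bash
python3 - <<'E'
from h import *
b=ctrl.get_image('top');save(b,'t9')
h=cv2.cvtColor(b['img'],cv2.COLOR_RGB2HSV)
for r in range(200,234,3): print(r,' '.join('%3d/%3d/%3d'%tuple(h[r,c]) for c in range(160,236,6)))
print([np.round(r['centre'],1).tolist()+[r['score']] for r in ctrl.recognise(b,'pot1_mid')])
E
```

```text
200   8/ 25/124   9/ 24/139   8/ 29/ 97   5/ 23/144  13/ 28/108  13/ 22/140   8/ 21/145 111/ 21/199 111/ 18/197 113/ 17/194  17/ 21/107  11/ 19/145   9/ 22/149
203  11/ 28/126  14/ 24/139  14/ 35/ 96   7/ 24/141   7/ 31/108  11/ 25/143   9/ 23/142 111/ 18/198 113/ 17/196 112/ 19/199  15/ 37/ 96   6/ 25/144  13/ 21/144
206  10/ 24/127   1/145/162   1/150/162   2/155/166   2/153/165   2/122/119  13/ 25/144 113/ 21/197 118/ 18/196 113/ 17/197  15/ 38/ 94  10/ 21/146   8/ 21/145
209  12/ 26/127   2/145/174   2/147/175   2/144/173   2/149/171   1/105/109  10/ 27/144 113/ 17/195 112/ 20/195 111/ 18/197  18/ 41/ 94  11/ 24/146  14/ 23/145
212  10/ 24/126   2/146/173   2/144/174   2/145/172   2/140/175   3/115/106   9/ 25/145 113/ 17/195 116/ 18/198 111/ 18/196  18/ 34/ 90   8/ 19/144  11/ 19/144
215  10/ 24/126   2/146/175   2/149/173   2/141/176   1/142/172   2/119/120   9/ 23/144 111/ 18/196 115/ 16/197 113/ 17/197  16/ 39/ 99   9/ 23/145   8/ 21/146
218  10/ 24/127   1/148/174   2/144/173   2/143/173   2/145/174   2/131/136   9/ 23/143  11/ 29/125  14/ 33/102  17/ 45/102 120/ 11/164  10/ 21/146  12/ 22/150
221   5/ 22/126   2/147/173   2/147/172   2/144/174   2/145/174   2/130/137   7/ 23/145   8/ 19/144  10/ 21/146  12/ 23/144  11/ 19/144  11/ 19/145  11/ 19/147
224  12/ 27/125   1/148/158   1/149/157   1/146/157   1/145/160   1/145/158   9/ 23/142  11/ 20/143  14/ 19/144  16/ 20/143  13/ 21/143  10/ 21/146  10/ 21/144
227  10/ 25/123   2/138/135   1/110/104   2/ 85/ 93   4/ 72/103  13/ 25/141   8/ 22/142  10/ 21/144  14/ 20/141  12/ 23/146  10/ 21/146  14/ 19/147   9/ 24/147
230  11/ 22/125   9/ 24/138  14/ 29/ 97   9/ 25/143  11/ 24/117   9/ 25/143  10/ 21/143  12/ 23/144  10/ 21/144  10/ 21/143  12/ 23/147   9/ 18/143   7/ 16/145
233  11/ 23/123   8/ 22/137   8/ 29/ 97  11/ 25/141   8/ 24/119  12/ 27/143  10/ 22/140   9/ 23/143  10/ 21/143  10/ 21/145  13/ 21/143   6/ 18/145  11/ 19/147
[[177.3, 215.5, 0.84]]
```

```bash
cat >> h.py <<'E'
def topbox(b,col,X,z,r=34):
    h=cv2.cvtColor(b['img'],cv2.COLOR_RGB2HSV).astype(int);H,S,V=h[...,0],h[...,1],h[...,2]
    m={'white':(H>100)&(S<40)&(V>155),'red':(H<7)&(S>130)&(V>140),'blue':(H>105)&(H<125)&(S>110)&(V>90)}[col].astype(np.uint8)
    m=near(m,proj(b,X)[0],r);L=cv2.connectedComponentsWithStats(m);m=(L[1]==1+np.argmax(L[2][1:,4])).astype(np.uint8)
    r=cv2.minAreaRect(cv2.findNonZero(m));c=atz(b,r[0],z);k=cv2.boxPoints((r[0],(r[1][0]+1,r[1][1]+1),r[2]));W=np.array([atz(b,q,z)[:2] for q in k])
    e=[W[1]-W[0],W[2]-W[1]];return c.round(1).tolist(),[(np.linalg.norm(v).round(1),np.rad2deg(np.arctan2(v[1],v[0])).round(1)) for v in e],int(m.sum())
E
python3 - <<'E'
from h import *
b=ctrl.get_image('top')
print('red',topbox(b,'red',[595,230,60],60));print('white',topbox(b,'white',[597,141,76],76))
a=ctrl.get_image('scene')
print([np.round(r['centre'],1).tolist() for r in ctrl.recognise(a,'pot3_mid')[:2]], proj(a,[[610,150,40]]).round(1))
E
```

```text
red ([594.3, 248.2, 60.0], [(np.float64(72.5), np.float64(-85.8)), (np.float64(57.4), np.float64(-174.6))], 571)
white ([619.0, 160.5, 76.0], [(np.float64(58.4), np.float64(2.1)), (np.float64(66.0), np.float64(-89.0))], 460)
[[307.4, 301.4]] [[308.7 292.8]]
```

Request:
{"method": "step_arm", "body": {
  "series": [
    [[0, 0, 0, -0.267, 0.002, 0, 0], [0, 0, 0, -0.267, 0.002, 0, 0], [0, 0, 0, -0.267, 0.002, 0, 0], [0, 0, 0, 0, 0, 0, 0], [0, 0, 0, 0, 0, 0.25, 0], [0, 0, 0, 0, 0, 0.25, 0], [0, 0, 0, 0, 0, 0.08, 0], [0, 0, 0, 0, 0, 0, 0], [0, 0, 0, 0, 0, 0, 0]]
  ]
}}

```text
clock: 47.05
eef_pos: [598.3, 228.4, 25.1]
tool_rot: [3.139, 0.0, 1.662]
force: [0.4, -0.6, -0.2]
width: 85.3
gripper_force: 0.0
```

```bash
python3 m2.py 595.8 227.3 34 274.5 0
```

```text
q [-0.67, 0.93, 0.45, 1.69, -0.6, 0.66, 0.2] pos [598.3, 228.4, 25.1] grasp [598.3, 228.4, 44.1] f [0.4, -0.6, -0.2] w 85.3 t 47.05
turn rows 1 each [0.0031, 0.0002, 0.0157]
shift after turn mm [-0.9, -2.6, 10.1] frac [-0.006, -0.017, 0.067] | world [-2.5, -1.1, -10.1]
unit world x,y,z in tool: [[-0.078, 0.997, -0.0], [0.997, 0.078, -0.0], [0.0, -0.0, -1.0]]
```

Request:
{"method": "step_arm", "body": {
  "series": [
    [[0, 0, 0.015, -0.006, -0.017, 0.067, 0], [0, 0, 0, 0, 0, 0, 0], [0, 0, 0, 0, 0, 0, 1], [0, 0, 0, 0, 0, 0, 1], [0, 0, 0, 0, 0, 0, 1], [0, 0, 0, 0, 0, 0, 1], [0, 0, 0, 0, 0, 0, 1], [0, 0, 0, 0, 0, -0.2, 1], [0, 0, 0, 0, 0, -0.27, 1], [0, 0, 0, 0, 0, -0.27, 1], [0, 0, 0, 0.06, 0, 0, 1], [0, 0, 0, 0, 0, 0, 1]]
  ]
}}

```text
clock: 48.25
eef_pos: [593.8, 238.2, 125.5]
tool_rot: [3.14, -0.002, 1.652]
force: [0.6, 1.0, -1.6]
width: 55.4
gripper_force: 64.2
```

Request:
{"method": "step_arm", "body": {
  "series": [
    [[0, -0.17, 0, 0, 0, 0, 1], [0, -0.17, 0, 0, 0, 0, 1], [0, -0.17, 0, 0, 0, 0, 1], [0, -0.17, 0, 0, 0, 0, 1], [0, -0.17, 0, 0, 0, 0, 1], [0, -0.17, 0, 0, 0, 0, 1], [0, -0.17, 0, 0, 0, 0, 1], [0, -0.17, 0, 0, 0, 0, 1], [0, -0.17, 0, 0, 0, 0, 1], [0, -0.17, 0, 0, 0, 0, 1], [0, -0.15, 0, 0, 0, 0, 1], [0, 0, 0, 0, 0, 0, 1]]
  ]
}}

```text
clock: 49.45
eef_pos: [591.8, 234.3, 115.7]
tool_rot: [-3.046, 1.457, 1.744]
force: [-0.9, -1.0, -1.9]
width: 55.5
gripper_force: 64.1
```

Request:
{"method": "step_arm", "body": {
  "series": [
    [[0, 0, 0, 0, 0, 0, 1]]
  ]
}}

```text
clock: 49.55
eef_pos: [593.8, 234.8, 123.1]
tool_rot: [-3.127, 1.453, 1.664]
force: [0.7, 0.3, 0.3]
width: 55.2
gripper_force: 64.1
```

```bash
python3 m2.py 595 255 66 275 84
```

```text
q [-1.18, 1.6, 1.04, 1.02, 0.1, 1.64, -0.47] pos [593.8, 234.8, 123.1] grasp [592.3, 253.6, 125.4] f [0.7, 0.3, 0.3] w 55.2 t 49.55
turn rows 1 each [-0.012, -0.0163, 0.0009]
shift after turn mm [58.9, 3.0, 5.1] frac [0.393, 0.02, 0.034] | world [2.8, 1.4, -59.1]
unit world x,y,z in tool: [[-0.009, 0.996, 0.087], [0.104, 0.087, -0.991], [-0.995, -0.0, -0.105]]
```

Request:
{"method": "step_arm", "body": {
  "series": [
    [[0, 0, 0, 0.14, 0.007, 0.013, 1], [0, 0, 0, 0.14, 0.007, 0.013, 1], [0, 0, 0, 0.08, 0.006, 0.008, 1], [0, 0, 0, 0.025, 0, 0.002, 1], [0, 0, 0, 0, 0, 0, 1], [0, 0, 0, 0, 0, 0, 1], [0, 0, 0, 0.011, 0, 0.001, 1], [0, 0, 0, 0, 0, 0, 1]]
  ]
}}

```text
clock: 50.35
eef_pos: [597.2, 238.0, 65.9]
tool_rot: [3.129, 1.452, 1.637]
force: [-0.5, -0.3, -0.8]
width: 55.3
gripper_force: 64.1
```

Request:
{"method": "step_arm", "body": {
  "series": [
    [[0, 0, 0, 0.013, 0, 0.001, 1], [0, 0, 0, 0.009, 0, 0.001, 1], [0, 0, 0, 0.007, 0, 0, 1], [0, 0, 0, 0, 0, 0, 1], [0, 0, 0, 0, 0, 0, 1]]
  ]
}}

```text
clock: 50.85
eef_pos: [597.1, 238.0, 61.1]
tool_rot: [3.134, 1.453, 1.642]
force: [-0.1, -0.1, -0.6]
width: 55.5
gripper_force: 64.1
```

Request:
{"method": "step_arm", "body": {
  "series": [
    [[0, 0, 0, 0.008, 0, 0.001, 1], [0, 0, 0, 0, 0, 0, 1], [0, 0, 0, 0.008, 0, 0.001, 1], [0, 0, 0, 0, 0, 0, 1], [0, 0, 0, 0, 0, 0, 1]]
  ]
}}

```text
clock: 51.35
eef_pos: [597.2, 238.1, 60.1]
tool_rot: [3.123, 1.455, 1.631]
force: [-1.5, 1.3, 3.9]
width: 55.4
gripper_force: 64.3
```

Request:
{"method": "step_arm", "body": {
  "series": [
    [[0, 0, 0, 0, 0, 0, 0], [0, 0, 0, 0, 0, 0, 0], [0, 0, 0, 0, 0, 0, 0], [0, 0, 0, 0, 0, 0, 0], [0, 0, 0, 0, 0, 0, 0], [0, 0, 0, 0, 0, -0.15, 0], [0, 0, 0, 0, 0, -0.3, 0], [0, 0, 0, 0, 0, -0.3, 0], [0, 0, 0, -0.3, 0, 0, 0], [0, 0, 0, -0.3, 0, 0, 0], [0, 0, 0, -0.2, 0, 0, 0], [0, 0, 0, 0, 0, 0, 0]]
  ]
}}

```text
clock: 52.55
eef_pos: [585.9, 327.4, 198.4]
tool_rot: [3.068, 1.447, 1.585]
force: [-0.1, 0.2, 0.3]
width: 85.2
gripper_force: 0.0
```

Request:
{"method": "step_arm", "body": {
  "series": [
    [[0, 0.18, 0, 0, 0, 0, 0], [0, 0.18, 0, 0, 0, 0, 0], [0, 0.18, 0, 0, 0, 0, 0], [0, 0.18, 0, 0, 0, 0, 0], [0, 0.18, 0, 0, 0, 0, 0], [0, 0.18, 0, 0, 0, 0, 0], [0, 0.18, 0, 0, 0, 0, 0], [0, 0.18, 0, 0, 0, 0, 0], [0, 0.18, 0, 0, 0, 0, 0], [0, 0.18, 0, 0, 0, 0, 0], [0, 0, 0, 0, 0, 0, 0], [0, 0, 0, 0, 0, 0, 0]]
  ]
}}

```text
clock: 53.75
eef_pos: [585.6, 326.0, 192.7]
tool_rot: [3.14, 0.035, 1.656]
force: [-1.0, -0.1, -1.0]
width: 85.4
gripper_force: 0.0
```

```bash
python3 - <<'E'
from h import *
a=ctrl.get_image('scene');b=ctrl.get_image('top')
print('red',topbox(b,'red',[597,256,60],76));print('white',topbox(b,'white',[610,160,76],76))
for n in('pot1_mid','pot2_mid','pot3_mid'):
    ra=ctrl.recognise(a,n)[:2];rb=ctrl.recognise(b,n)[:2]
    for r in ra[:1]:
        for q in rb: print(n,r['score'],q['score'],*tri([ray(a,r['centre']),ray(b,q['centre'])]))
for ps in([a,b],[a],[b]):
    v,s=fitpot(ps,'blue',(451,361));print(v[:2].round(1),np.rad2deg(v[2]).round(1),'z',v[3].round(1),'iou',round(s,2))
E
python3 m.py 451 360 140 109.5
```

```text
red ([595.7, 263.9, 76.0], [(np.float64(56.3), np.float64(-89.0)), (np.float64(55.7), np.float64(-177.7))], 433)
white ([619.0, 163.1, 76.0], [(np.float64(58.4), np.float64(2.1)), (np.float64(60.9), np.float64(-89.0))], 459)
pot1_mid 0.93 0.86 [596.64949846 265.94806617  46.44889745] 1.208174048112829
pot1_mid 0.93 0.58 [691.04126769 227.09528512 108.70030935] 95.37250125914413
pot2_mid 0.68 0.74 [521.2618287  324.74351912   1.54542753] 82.45339352432748
pot3_mid 0.95 0.96 [622.30879227 164.42566634  41.32135357] 0.5714474936428635
[451.4 360. ] 21.2 z 3.0 iou 0.84
[450.5 358.9] 19.0 z 0.3 iou 0.96
[447.4 375.3] 26.7 z -29.4 iou 0.78
q [-1.002, 0.855, 0.85, 1.495, -0.646, 1.103, 0.061] pos [585.0, 327.7, 191.8] rot [179.9, 2.1, 95.1] f [0.1, -0.6, 1.2] w 85.4 t 54.15
turn: rows 2 each [-0.002, 0.0229, -0.1599]
then shift total [75.2, -115.5, 51.8] rows 4 each [0.1253, -0.1925, 0.0863]
```

Request:
{"method": "step_arm", "body": {
  "series": [
    [[0, 0.023, -0.16, 0, 0, 0, 0], [0, 0.023, -0.16, 0, 0, 0, 0], [0, 0, 0, 0.125, -0.193, 0.07, 0], [0, 0, 0, 0.125, -0.193, 0.07, 0], [0, 0, 0, 0.125, -0.193, 0.07, 0], [0, 0, 0, 0.125, -0.193, 0.07, 0], [0, 0, 0, 0, 0, 0, 0], [0, 0, 0, 0, 0, 0, 0]]
  ]
}}

```text
clock: 54.95
eef_pos: [450.5, 359.9, 150.7]
tool_rot: [-3.139, -0.001, 1.912]
force: [0.1, -1.0, -1.0]
width: 85.6
gripper_force: 0.0
```

```bash
python3 m.py 450.5 360 36 109.5
```

```text
q [-1.174, 0.75, 0.755, 1.818, -0.671, 0.852, 0.253] pos [450.5, 359.9, 150.7] rot [-179.9, -0.1, 109.5] f [0.1, -1.0, -1.0] w 85.6 t 54.95
turn: rows 1 each [-0.003, -0.0013, 0.0006]
then shift total [0.1, 0.0, 114.7] rows 3 each [0.0003, 0.0001, 0.2548]
```

Request:
{"method": "step_arm", "body": {
  "series": [
    [[0, 0, 0, 0, 0, 0.255, 0], [0, 0, 0, 0, 0, 0.255, 0], [0, 0, 0, 0, 0, 0.255, 0], [0, 0, 0, 0, 0, 0, 0], [0, 0, 0, 0, 0, 0, 1], [0, 0, 0, 0, 0, 0, 1], [0, 0, 0, 0, 0, 0, 1], [0, 0, 0, 0, 0, 0, 1], [0, 0, 0, 0, 0, 0, 1], [0, 0, 0, 0, 0, -0.3, 1], [0, 0, 0, 0, 0, -0.3, 1], [0, 0, 0, 0, 0, -0.3, 1]]
  ]
}}

```text
clock: 56.15
eef_pos: [451.1, 359.0, 173.4]
tool_rot: [-3.14, -0.002, 1.909]
force: [0.4, 0.7, -0.6]
width: 55.2
gripper_force: 64.2
```

Request:
{"method": "step_arm", "body": {
  "series": [
    [[0, 0, 0, 0, 0, -0.15, 1], [0, 0, -0.117, 0, 0, 0, 1], [0, 0, -0.117, 0, 0, 0, 1], [0, 0, 0, 0, 0, 0, 1], [0, 0, 0, 0, 0, 0, 1]]
  ]
}}

```text
clock: 56.65
eef_pos: [451.2, 359.2, 194.1]
tool_rot: [-3.14, -0.002, 2.091]
force: [-0.9, 0.1, -1.3]
width: 55.2
gripper_force: 64.3
```

```bash
python3 m2.py 585 350 214 300 0
```

```text
q [-1.18, 0.68, 0.76, 1.78, -0.58, 0.92, 0.35] pos [451.2, 359.2, 194.1] grasp [451.2, 359.1, 213.1] f [-0.9, 0.1, -1.3] w 55.2 t 56.65
turn rows 1 each [-0.0016, -0.0031, -0.0041]
shift after turn mm [-74.8, 111.3, -0.9] frac [-0.499, 0.742, -0.006] | world [133.8, -9.2, 0.9]
unit world x,y,z in tool: [[-0.5, 0.866, -0.0], [0.866, 0.5, -0.0], [0.0, -0.0, -1.0]]
```

Request:
{"method": "step_arm", "body": {
  "series": [
    [[0, 0, 0, -0.166, 0.247, 0, 1], [0, 0, 0, -0.166, 0.247, 0, 1], [0, 0, 0, -0.166, 0.247, 0, 1], [0, 0, 0, 0, 0, 0, 1], [0, -0.173, 0, 0, 0, 0, 1], [0, -0.173, 0, 0, 0, 0, 1], [0, -0.173, 0, 0, 0, 0, 1], [0, -0.173, 0, 0, 0, 0, 1], [0, -0.173, 0, 0, 0, 0, 1], [0, -0.173, 0, 0, 0, 0, 1], [0, -0.173, 0, 0, 0, 0, 1], [0, -0.173, 0, 0, 0, 0, 1]]
  ]
}}

```text
clock: 57.85
eef_pos: [584.0, 352.0, 193.2]
tool_rot: [3.14, 1.089, 2.094]
force: [0.3, -0.7, -1.3]
width: 55.2
gripper_force: 64.6
```

Request:
{"method": "step_arm", "body": {
  "series": [
    [[0, -0.173, 0, 0, 0, 0, 1], [0, 0, 0, 0, 0, 0, 1], [0, 0, 0, 0, 0, 0, 1]]
  ]
}}

```text
clock: 58.15
eef_pos: [584.5, 349.8, 192.5]
tool_rot: [-3.134, 1.22, 2.1]
force: [0.5, -0.1, 0.3]
width: 55.1
gripper_force: 64.6
```

```bash
python3 m2.py 575 362 53 300 70
```

```text
q [-1.48, 1.44, 1.23, 1.3, -0.05, 1.21, -0.19] pos [584.5, 349.8, 192.5] grasp [575.6, 365.3, 199.0] f [0.5, -0.1, 0.3] w 55.1 t 58.15
turn rows 1 each [-0.002, -0.0016, 0.0026]
shift after turn mm [136.3, -2.1, 52.3] frac [0.909, -0.014, 0.349] | world [-0.6, -3.3, -146.0]
unit world x,y,z in tool: [[-0.171, 0.866, 0.47], [0.296, 0.5, -0.814], [-0.94, -0.0, -0.342]]
```

Request:
{"method": "step_arm", "body": {
  "series": [
    [[0, 0, 0, 0.25, -0.004, 0.096, 1], [0, 0, 0, 0.25, -0.004, 0.096, 1], [0, 0, 0, 0.2, -0.004, 0.077, 1], [0, 0, 0, 0.13, 0, 0.05, 1], [0, 0, 0, 0.06, 0, 0.023, 1], [0, 0, 0, 0.02, 0, 0.007, 1], [0, 0, 0, 0, 0, 0, 1], [0, 0, 0, 0, 0, 0, 1]]
  ]
}}

```text
clock: 58.95
eef_pos: [584.9, 347.3, 49.2]
tool_rot: [3.14, 1.221, 2.092]
force: [-0.4, 0.6, -1.5]
width: 55.1
gripper_force: 64.6
```

```bash
python3 m2.py 575 362 49 300 70
```

```text
q [-1.46, 1.62, 1.16, 1.24, -0.14, 1.17, -0.31] pos [584.9, 347.3, 49.2] grasp [575.9, 362.8, 55.7] f [-0.4, 0.6, -1.5] w 55.1 t 58.95
turn rows 1 each [-0.0007, -0.0011, -0.001]
shift after turn mm [6.2, -1.2, 2.5] frac [0.042, -0.008, 0.016] | world [-0.9, -0.8, -6.7]
unit world x,y,z in tool: [[-0.171, 0.866, 0.47], [0.296, 0.5, -0.814], [-0.94, -0.0, -0.342]]
```

Request:
{"method": "step_arm", "body": {
  "series": [
    [[0, 0, 0, 0.025, 0, 0.009, 1], [0, 0, 0, 0.018, 0, 0.007, 1], [0, 0, 0, 0, 0, 0, 1], [0, 0, 0, 0, 0, 0, 0], [0, 0, 0, 0, 0, 0, 0], [0, 0, 0, 0, 0, 0, 0], [0, 0, 0, 0, 0, 0, 0], [0, 0, 0, 0, 0, -0.2, 0], [0, 0, 0, 0, 0, -0.3, 0], [0, 0, 0, 0, 0, -0.3, 0], [0, 0, 0, 0, 0, 0, 0], [0, 0, 0, 0, 0, 0, 0]]
  ]
}}

```text
clock: 60.15
eef_pos: [527.8, 445.7, 81.5]
tool_rot: [-3.138, 1.22, 2.099]
force: [0.6, -0.8, -0.3]
width: 85.4
gripper_force: 0.0
```

Request:
{"method": "step_arm", "body": {
  "series": [
    [[0, 0.173, 0, 0, 0, 0, 0], [0, 0.173, 0, 0, 0, 0, 0], [0, 0.173, 0, 0, 0, 0, 0], [0, 0.173, 0, 0, 0, 0, 0], [0, 0.173, 0, 0, 0, 0, 0], [0, 0.173, 0, 0, 0, 0, 0], [0, 0.173, 0, 0, 0, 0, 0], [0, 0.173, 0, 0, 0, 0, 0], [0, 0.173, 0, 0, 0, 0, 0], [0, 0, 0, 0, 0, -0.2, 0], [0, 0, 0, 0, 0, 0, 0], [0, 0, 0, 0, 0, 0, 0]]
  ]
}}

```text
clock: 61.35
eef_pos: [528.2, 442.7, 110.8]
tool_rot: [-3.138, -0.002, 2.091]
force: [0.0, 0.1, 0.1]
width: 85.2
gripper_force: 0.0
```

```bash
python3 - <<'E'
from h import *
b=ctrl.get_image('top')
print('blue',topbox(b,'blue',[590,340,60],60));print('red',topbox(b,'red',[597,264,60],76));print('white',topbox(b,'white',[615,163,76],76))
E
python3 m2.py 595 330 60 300 0
```

```text
blue ([577.8, 356.5, 60.0], [(np.float64(75.1), np.float64(-60.9)), (np.float64(57.6), np.float64(-149.2))], 567)
red ([595.7, 263.9, 76.0], [(np.float64(56.3), np.float64(-89.0)), (np.float64(55.7), np.float64(-177.7))], 427)
white ([619.0, 161.8, 76.0], [(np.float64(58.4), np.float64(2.1)), (np.float64(63.5), np.float64(-89.0))], 459)
q [-1.08, 0.91, 0.65, 1.51, -0.64, 0.94, 0.29] pos [527.1, 443.4, 110.0] grasp [527.2, 443.5, 129.0] f [0.1, 0.3, 0.0] w 85.1 t 61.4
turn rows 1 each [-0.0058, -0.0021, -0.0024]
shift after turn mm [-132.2, 2.1, 69.0] frac [-0.881, 0.014, 0.46] | world [67.9, -113.4, -69.0]
unit world x,y,z in tool: [[-0.5, 0.866, -0.0], [0.866, 0.5, -0.0], [0.0, -0.0, -1.0]]
```

Request:
{"method": "step_arm", "body": {
  "series": [
    [[0, 0, 0, -0.268, 0, 0, 0], [0, 0, 0, -0.268, 0, 0, 0], [0, 0, 0, -0.268, 0, 0, 0], [0, 0, 0, 0, 0, 0, 0], [0, 0, 0, 0, 0, 0.25, 0], [0, 0, 0, 0, 0, 0.25, 0], [0, 0, 0, 0, 0, 0.08, 0], [0, 0, 0, 0, 0, 0, 0], [0, 0, 0, 0, 0, 0, 0]]
  ]
}}

```text
clock: 62.3
eef_pos: [588.5, 340.2, 24.6]
tool_rot: [-3.14, -0.001, 2.094]
force: [1.3, -1.0, 0.1]
width: 85.1
gripper_force: 0.0
```

```bash
python3 m2.py 587.6 339 34 300 0
```

```text
q [-0.87, 1.0, 0.56, 1.57, -0.69, 0.78, 0.52] pos [588.5, 340.2, 24.6] grasp [588.5, 340.2, 43.6] f [1.3, -1.0, 0.1] w 85.1 t 62.3
turn rows 1 each [-0.0016, -0.0011, -0.0005]
shift after turn mm [-0.6, -1.4, 9.6] frac [-0.004, -0.009, 0.064] | world [-0.9, -1.2, -9.6]
unit world x,y,z in tool: [[-0.5, 0.866, -0.0], [0.866, 0.5, -0.0], [0.0, -0.0, -1.0]]
```

Request:
{"method": "step_arm", "body": {
  "series": [
    [[0, 0, 0, -0.004, -0.009, 0.064, 0], [0, 0, 0, 0, 0, 0, 0], [0, 0, 0, 0, 0, 0, 1], [0, 0, 0, 0, 0, 0, 1], [0, 0, 0, 0, 0, 0, 1], [0, 0, 0, 0, 0, 0, 1], [0, 0, 0, 0, 0, 0, 1], [0, 0, 0, 0, 0, -0.2, 1], [0, 0, 0, 0, 0, -0.27, 1], [0, 0, 0, 0, 0, -0.27, 1], [0, 0, 0, -0.05, 0, 0, 1], [0, 0, 0, 0, 0, 0, 1]]
  ]
}}

```text
clock: 63.5
eef_pos: [591.9, 331.0, 126.0]
tool_rot: [-3.141, -0.001, 2.092]
force: [-0.1, -0.7, -1.1]
width: 55.4
gripper_force: 64.0
```

Request:
{"method": "step_arm", "body": {
  "series": [
    [[0, -0.17, 0, 0, 0, 0, 1], [0, -0.17, 0, 0, 0, 0, 1], [0, -0.17, 0, 0, 0, 0, 1], [0, -0.17, 0, 0, 0, 0, 1], [0, -0.17, 0, 0, 0, 0, 1], [0, -0.17, 0, 0, 0, 0, 1], [0, -0.17, 0, 0, 0, 0, 1], [0, -0.17, 0, 0, 0, 0, 1], [0, -0.17, 0, 0, 0, 0, 1], [0, -0.17, 0, 0, 0, 0, 1], [0, -0.15, 0, 0, 0, 0, 1], [0, 0, 0, 0, 0, 0, 1]]
  ]
}}

```text
clock: 64.7
eef_pos: [589.5, 330.6, 115.7]
tool_rot: [-3.026, 1.452, 2.209]
force: [-0.0, -0.7, -2.7]
width: 55.0
gripper_force: 64.0
```

Request:
{"method": "step_arm", "body": {
  "series": [
    [[0, 0, 0, 0, 0, 0, 1]]
  ]
}}

```text
clock: 64.8
eef_pos: [591.1, 330.8, 123.7]
tool_rot: [-3.101, 1.451, 2.132]
force: [0.2, -0.3, -0.8]
width: 54.8
gripper_force: 64.0
```

```bash
python3 m2.py 582 349 66 300 83.5
```

```text
q [-1.48, 1.68, 1.26, 1.25, -0.03, 1.25, -0.3] pos [591.1, 330.8, 123.7] grasp [581.7, 347.2, 125.9] f [0.2, -0.3, -0.8] w 54.8 t 64.8
turn rows 1 each [-0.0033, -0.008, 0.0058]
shift after turn mm [59.6, 1.2, 5.4] frac [0.397, 0.008, 0.036] | world [0.4, 1.8, -59.8]
unit world x,y,z in tool: [[-0.057, 0.866, 0.497], [0.098, 0.5, -0.86], [-0.994, -0.0, -0.113]]
```

Request:
{"method": "step_arm", "body": {
  "series": [
    [[0, 0, 0, 0.14, 0.003, 0.013, 1], [0, 0, 0, 0.14, 0.003, 0.013, 1], [0, 0, 0, 0.08, 0.002, 0.008, 1], [0, 0, 0, 0.035, 0, 0.003, 1], [0, 0, 0, 0.015, 0, 0.002, 1], [0, 0, 0, 0, 0, 0, 1], [0, 0, 0, 0, 0, 0, 1], [0, 0, 0, 0, 0, 0, 1]]
  ]
}}

```text
clock: 65.6
eef_pos: [591.5, 334.3, 64.5]
tool_rot: [-3.134, 1.451, 2.101]
force: [-0.8, 0.3, -1.3]
width: 55.4
gripper_force: 64.0
```

Request:
{"method": "step_arm", "body": {
  "series": [
    [[0, 0, 0, 0.012, 0, 0.001, 1], [0, 0, 0, 0.008, 0, 0.001, 1], [0, 0, 0, 0.006, 0, 0, 1], [0, 0, 0, 0, 0, 0, 1], [0, 0, 0, 0, 0, 0, 1]]
  ]
}}

```text
clock: 66.1
eef_pos: [591.3, 334.3, 60.3]
tool_rot: [-3.128, 1.452, 2.107]
force: [-1.3, 0.5, 1.0]
width: 55.2
gripper_force: 64.0
```

Contact at the expected height; release, retreat, and move well clear.

Request:
{"method": "step_arm", "body": {
  "series": [
    [[0, 0, 0, 0.003, 0, 0, 1], [0, 0, 0, 0, 0, 0, 0], [0, 0, 0, 0, 0, 0, 0], [0, 0, 0, 0, 0, 0, 0], [0, 0, 0, 0, 0, 0, 0], [0, 0, 0, 0, 0, -0.15, 0], [0, 0, 0, 0, 0, -0.3, 0], [0, 0, 0, 0, 0, -0.3, 0], [0, 0, 0, -0.3, 0, 0, 0], [0, 0, 0, -0.3, 0, 0, 0], [0, 0, 0, -0.2, 0, 0, 0], [0, 0, 0, 0, 0, 0, 0]]
  ]
}}

```text
clock: 67.3
eef_pos: [543.6, 418.9, 198.5]
tool_rot: [3.096, 1.451, 2.048]
force: [0.9, -0.1, -0.0]
width: 85.3
gripper_force: 0.0
```

Request:
{"method": "step_arm", "body": {
  "series": [
    [[0, 0.18, 0, 0, 0, 0, 0], [0, 0.18, 0, 0, 0, 0, 0], [0, 0.18, 0, 0, 0, 0, 0], [0, 0.18, 0, 0, 0, 0, 0], [0, 0.18, 0, 0, 0, 0, 0], [0, 0.18, 0, 0, 0, 0, 0], [0, 0.18, 0, 0, 0, 0, 0], [0, 0.18, 0, 0, 0, 0, 0], [0, 0.18, 0, 0, 0, 0, 0], [0, 0.18, 0, 0, 0, 0, 0], [0, 0, 0, 0.3, 0, -0.3, 0], [0, 0, 0, 0.3, 0, -0.2, 0]]
  ]
}}

```text
clock: 68.5
eef_pos: [507.8, 481.9, 253.8]
tool_rot: [-3.14, 0.038, 2.08]
force: [0.3, 3.0, 0.2]
width: 84.8
gripper_force: 0.0
```

```bash
python3 - <<'E'
from h import *
a=ctrl.get_image('scene');b=ctrl.get_image('top')
print('blue',topbox(b,'blue',[582,349,60],76));print('red',topbox(b,'red',[597,264,60],76));print('white',topbox(b,'white',[615,163,76],76))
for n in('pot1_mid','pot2_mid','pot3_mid','ear1_crown','ear2_crown'):
    ra=ctrl.recognise(a,n)[:1];rb=ctrl.recognise(b,n)[:1]
    if ra and rb: print(n,*tri([ray(a,ra[0]['centre']),ray(b,rb[0]['centre'])]))
save({'img':np.hstack([cv2.resize(a['img'][120:400,200:440],(480,560)),cv2.resize(b['img'][170:290,120:200],(310,465))[:560] if 0 else cv2.copyMakeBorder(cv2.resize(b['img'][180:260,120:250],(312,192)),0,368,0,0,0)])},'fin')
E
```

```text
blue ([580.2, 356.5, 76.0], [(np.float64(58.6), np.float64(-62.4)), (np.float64(58.0), np.float64(-150.6))], 439)
red ([595.7, 263.9, 76.0], [(np.float64(56.3), np.float64(-89.0)), (np.float64(55.7), np.float64(-177.7))], 424)
white ([619.0, 163.1, 76.0], [(np.float64(58.4), np.float64(2.1)), (np.float64(60.9), np.float64(-89.0))], 458)
pot1_mid [594.38130569 258.76422298  42.51364655] 0.61795678943083
pot2_mid [581.72689235 357.27196114  35.90499857] 0.3908431115000069
pot3_mid [622.73689226 167.6591775   36.86814617] 0.8977066239389542
ear1_crown [ 616.06001628 -309.8157593    94.68182975] 20.23513427061463
ear2_crown [ 621.15748209 -166.78399248   86.92309042] 19.269340472526302
```

View pics/fin.png

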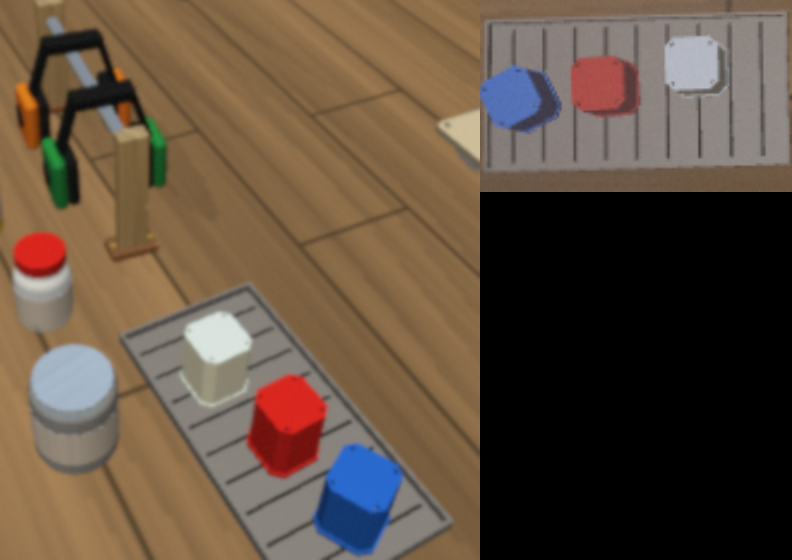

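Request:
{"method": "step_arm", "body": {
  "series": [
    [[0, 0, 0, 0, 0, 0, 0], [0, 0, 0, 0, 0, 0, 0], [0, 0, 0, 0, 0, 0, 0]]
  ]
}}

```text
clock: 69.4
eef_pos: [503.5, 487.5, 252.0]
tool_rot: [-3.14, 0.037, 2.093]
force: [-0.7, -0.1, 0.8]
width: 85.4
gripper_force: 0.0
```

```bash
python3 -c "
from cell import ctrl
print(ctrl.finish_job())"
```

```text
the job is handed in; nothing more can be done
None
```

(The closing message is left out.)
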